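Hang the bin cover on the rail with the S-hook

TASK

Uncover the parts bin: take the S-hook off the rail by its grip, pass its lower tip gently from below through the hole of the eye plate that sticks out at the front of the bin's cover, and lift the cover off with it. Then hang the S-hook back over the rail with the cover hanging from it, let go, and leave the other things where they are.

Things in the scene. Friction and masses are not known exactly. Their poses are not given: they have to be found in the camera images.
- s_hook: Steel S-hook of 6 mm wire, 90 g, hanging on the rail at the start. Origin: centre of the black grip on its upper bend; grip 36 (x) x 14 (y) x 40 (z) mm, take it across y. z is up as it hangs; all wire lies in its x-z plane. Lower bend: 13 mm radius to the wire's middle, stem at x = -13 mm, upward tip at x = +13 mm; lowest outside point 126 mm below the origin.
- hook_tip (a point): Top of the hook's lower upward tip, 95 mm below the grip's centre and 13 mm to +x.
- hook_bend (a point): Inside bottom of the hook's lower bend, 120 mm below the grip's centre, x = 0. Once threaded, the eye plate comes to rest on this bend.
- hook_seat (a point): Middle of the grip's flat underside, 20 mm below the grip's centre; it rests on the rail. The rail fits between two legs at x = +-13 mm (20 mm free between). The -x leg is free and ends 35 mm below the grip's centre, so lift 20 mm or more to clear the rail; the +x leg goes on as the stem, crossing to x = -13 mm between 38 and 78 mm below.
- bin: Fixed grey open parts bin, 96 (x) x 120 (y) mm; origin: centre of its underside; front is -x. Front wall 60 mm high, its outer face at x = -48 mm; back and sides rise to 70 mm. The cover lies 60 mm above the table between the raised sides, 1.5 mm free all round, its origin 3 mm in front of the bin's; it may be lifted straight up or front first.
- cover: Loose flat aluminium bin cover, 91 (x) x 109 (y) x 4 mm; origin: centre of its underside; as it lies z is up, -x to the front. On it a dark cross track holds a steel eye plate (T-shaped, 4 mm thick, 100 mm wide in front) that sticks out in front from x = -52 to -83.5 mm. Cover and plate weigh 0.36 to 0.58 kg; pushed up from below, the front yields at 1 to 3.5 N and tilts up.
- eye_mid (a point): On the cover at the middle of the eye plate's sideways adjustment (x = -70 mm, y = 0, 6 mm above the cover's underside, half-way through the plate). The plate's one round hole, 12 mm, in the middle of its width, is at this x but up to 20 mm to either side in the cover's y: where is NOT reported and must be felt or seen. Plate underside 2 mm below, top 2 mm above this point. It is clamped: do not force it.
- rail_top (a point): On the rail's top, near its middle, x and y axes level. Fixed round steel bar, 10 mm thick, along this frame's y, top 250 mm above the table. It runs from a cross arm at y = -85 mm (which leads off to -x, to a post at x = -70 mm, both level with the bar) to its free end at y = +84 mm, with a 13 mm end cap. The space below the bar and to its +x side is free; the hook hangs with its x along this x.
- marker: bystander: white and red marker pen, lying, 148 mm; leave alone
- brush: bystander: wooden bench brush, lying, 205 mm; leave alone
- tin: bystander: white sample tin, 62 mm wide, 70 mm high, origin under it; leave alone
There are look-alikes about, which are no part of the job. Leave any red look-alike of the s_hook alone.

How it is judged:
On the way:
1. the hook's tip stands up through the eye plate's hole (its end above the plate, its bend below) with the cover still on the bin (z of hook_tip in the frame of eye_mid above 0.0035 m and z of hook_bend in the frame of eye_mid below -0.004 m and x of hook_tip in the frame of eye_mid between -0.012 and 0.012 m and y of hook_tip in the frame of eye_mid between -0.026 and 0.026 m and horizontal distance between cover and bin below 0.02 m and angle between cover's own z axis and vertical below 0.25 rad), for 0.2 s.
At the end, for the whole second after the job is handed in: the S-hook hangs on the rail (grip's underside within 6 mm of the rail's top in height, 15 mm across, -75 to +80 mm along it), its lower bend carries the cover by the eye plate's hole, and the cover hangs freely, over 63 degrees from lying and nearly still (under 0.12 m/s) (x of hook_seat in the frame of rail_top between -0.015 and 0.015 m and z of hook_seat in the frame of rail_top between -0.006 and 0.006 m and y of hook_seat in the frame of rail_top between -0.075 and 0.08 m and z of hook_tip in the frame of eye_mid above 0.002 m and distance between hook_bend and eye_mid below 0.04 m and angle between cover's own z axis and vertical above 1.1 rad and height (world z) of cover above 0.04 m and contact force between s_hook and cover above 1 N and linear speed of s_hook below 0.08 m/s and linear speed of cover below 0.12 m/s); the robot touches nothing.
It fails at once if while the cover lies on the bin, the hook is pressed against it or its eye plate with over 8 N (contact force between s_hook and cover above 8 N and angle between cover's own z axis and vertical below 0.25 rad and horizontal distance between cover and bin below 0.02 m).
It fails at once if the hook is forced against the bin or the rail (over 25 N) (contact force between s_hook and bin above 25 N or contact force between s_hook and rail above 25 N).
It fails at once if a bystander is moved by more than 3 cm (distance of any of marker, brush, tin from where it was at the start of the episode above 0.03 m).
It also fails if it takes over 72 s, if anything falls off the work surface, if the arm or the gripper's body presses on something with over 40 N, if the wrist force passes 120 N, or if a joint passes its speed limit or range.

ROBOT

A 6-joint arm with a two-finger parallel gripper is mounted at the origin on a cart in front of the work surface, level with it; the furniture and walls round the work are solid. World frame = base frame: x ahead of the robot, y to its left, z up, the work surface at z = 0. Lengths are in m, angles in rad, forces in N, time in s.
With the tool pointing down it reaches from about 0.3 to 0.85 m from the base axis. Payload 5.4 kg.
Tool frame: the origin (TCP) lies midway between the tips of the shut fingers; the grasp point (between the pads) lies 19 mm behind it (manip.grasp_offset is the distance from the TCP to the grasp point, in m); z points along the fingers, y is the line along which they close (so a half turn about z gives the same grasp; the last joint's range is limited). The gripper opens to 85 mm and grips with 20 to 120 N. Pads are 22 mm wide; open, the fingers measure 114 mm over their backs; the gripper's body (76 mm by 85 mm) begins 54 mm behind the grasp point. The pads swing forward as they close: fully open they stand 13 mm farther back than shut.
Start: joints at [1.102, 0.158, 1.597, -0, 1.386, -0.21], TCP at [0.147, 0.556, 0.231] pointing down, gripper open.
Joint ranges: [-2.91, 2.91], [-0.94, 2.29], [0.18, 2.7], [-1.29, 4.43], [0.17, 2.64], [-3, 3]. Speed limits (rad/s): [2.57, 2.57, 3.14, 3.14, 3.14, 3.14].

INTERFACE

Orientations are given as a 3x3 rotation matrix whose columns are the frame's x, y, z axes.
In Python, from bench import manip gives the robot as it stands. The module is installed in compiled form; this text tells all that it offers.
- The arm moves only by the tool move_arm, never from a script. Its argument "commands" is a list that holds one entry, the list of rows, each a list of 5 numbers: the shift along the tool's x, y, z in cm, then the turn about the tool's z in rad, then the closure, from 0 (fully open) to 1 (shut). In form: [[[dx, dy, dz, yaw, claw], ...]]. A call has 1 to 10 rows; each row is the pose to reach, as a shift and turn from the pose commanded when the call began, along the tool's axes at that moment; what a row does not reach only later rows make up. A row lasts 1/10 s, in which the tool goes at most 50 mm and 8.59 degrees, less where a joint would pass 70% of its speed; a pose out of reach is approached as far as the arm can. A call with a gripper value outside its range is refused whole. The fingers move at their own pace and stop on an object; "grip_force" is the grip in N (left out, the last holds). Time passes only in rows, so rows that repeat a pose let the fingers close. It gives the time, the measured TCP pose, the force, the opening and the grip force at its end, in the units of the state.
- manip.get_obs(): the state, without advancing time (a new reading comes with each control period).
- manip.capture(name): name is "scene" or "top" or "wrist"; returns (picture, depth): 384x512x3 uint8, red, green, blue; 384x512 float32, m along the optical axis (not along the pixel's ray), 0 where there is no reading.
- manip.camera_info(name): a dict with "K" (3x3 intrinsics, pixels), "camera_from_world" (4x4, takes a point from world to camera coordinates). Camera axes: x right, y up, looking along -z (the intrinsics and any distortion apply to the point x, -y, -z); pixel columns grow to the right and rows downward; lengths in m; the calibration is good to about 2 mm. A picture is of the moment at which its call begins: read the wrist's pose just before it. camera_info takes no time and is no camera call; for the wrist camera it gives the pose at the moment of the call.
- manip.job_done(): hands the job in; it is judged then, once.
The state is a dict: "clock": time; "q": joint angles; "dq": joint speeds; "joint_torque": joint torques, N m; "tool_pos": TCP position; "ee_rot": TCP orientation; "wrist_force": force on the tool from outside, world axes, zero at the start; "wrist_torque": the same for the moment, N m; "opening": opening from 0.0 (shut) to 1.0 (fully open); "grasp_force": force on a finger pad.
Only numpy, scipy, OpenCV 4.12 (cv2) and the standard library are available. Lean on these libraries where they do the work, as an engineer would, in place of code of your own. Each camera call takes 0.05 s, during which the arm holds its last target. There are 200 camera calls.

## Working session

There is one attempt and no reset: what is moved stays moved. The work goes in short steps, Python scripts to look and compute and a tool call to move; the robot and the scene stay as the last step left them, time stands still between calls to the robot, and variables do not carry over. Pictures are saved under pics/ and viewed, at most 15 in all, crops included, and the job is handed in when it is done.

Besides the shell and the picture viewer there is one more tool, called after "Emit:" by a JSON object that holds its "fn" and its "kwargs". move_arm: Moves the arm, as the interface text tells. Its arguments: {"type":"object","properties":{"commands":{"type":"array","items":{"type":"array","items":{"type":"array","items":{"type":"number"}}}},"grip_force":{"type":"number"}},"required":["commands"]}

```bash
mkdir -p pics; cat > h.py <<'E'
import numpy as np, cv2
from bench import manip
def cap(n,save=None):
    info=manip.camera_info(n); im,d=manip.capture(n)
    if save: cv2.imwrite('pics/%s.png'%save,im[:,:,::-1])
    np.savez('%s.npz'%(save or n),im=im,d=d,K=info['K'],T=info['camera_from_world'])
    return im,d,np.array(info['K']),np.array(info['camera_from_world'])
def cloud(d,K,T):
    v,u=np.mgrid[:d.shape[0],:d.shape[1]]
    P=np.stack([(u-K[0,2])/K[0,0]*d,-(v-K[1,2])/K[1,1]*d,-d,np.ones_like(d)],-1)
    W=P@np.linalg.inv(T).T
    W=W[...,:3]; W[d==0]=np.nan
    return W
def load(n):
    z=np.load(n+'.npz'); return z['im'],z['d'],z['K'],z['T'],cloud(z['d'],z['K'],z['T'])
E
python3 - <<'E'
from h import *
o=manip.get_obs()
print({k:np.round(v,3) for k,v in o.items()}, manip.grasp_offset)
a=cap('scene','s1')[0];b=cap('top','t1')[0];c=cap('wrist','w1')[0]
for n in('scene','top'):
    i=manip.camera_info(n);print(i)
E
```

```text
{'clock': np.float64(0.0), 'q': array([ 1.102,  0.159,  1.598,  0.   ,  1.386, -0.21 ]), 'dq': array([-0.   , -0.001,  0.001,  0.001, -0.001,  0.001]), 'joint_torque': array([ 0.0000e+00, -3.9601e+01, -3.3143e+01, -0.0000e+00,  9.0000e-03,
       -0.0000e+00]), 'tool_pos': array([0.147, 0.555, 0.23 ]), 'ee_rot': array([[-0.967,  0.256, -0.001],
       [ 0.256,  0.967, -0.002],
       [ 0.   , -0.002, -1.   ]]), 'wrist_force': array([0.143, 0.015, 0.303]), 'wrist_torque': array([ 0.012, -0.   ,  0.023]), 'grasp_force': np.float64(0.0), 'opening': np.float64(0.998)} 0.0187
{'K': array([[420.10457295,   0.        , 255.12613852],
       [  0.        , 420.10457295, 198.54595139],
       [  0.        ,   0.        ,   1.        ]]), 'camera_from_world': array([[ 0.67815134, -0.73465701, -0.01974411, -0.35398054],
       [ 0.44072773,  0.38503717,  0.81086709, -0.31983302],
       [-0.58810698, -0.55859239,  0.58489719, -0.93114609],
       [ 0.        ,  0.        ,  0.        ,  1.        ]])}
{'K': array([[354.99265466,   0.        , 251.57194671],
       [  0.        , 354.99265466, 188.21446137],
       [  0.        ,   0.        ,   1.        ]]), 'camera_from_world': array([[-0.01322992, -0.99984421,  0.01168444, -0.07096544],
       [ 0.99528437, -0.01204479,  0.0962494 , -0.47977468],
       [-0.09609367,  0.01290271,  0.99528867, -1.14370409],
       [ 0.        ,  0.        ,  0.        ,  1.        ]])}
```

View pics/s1.png

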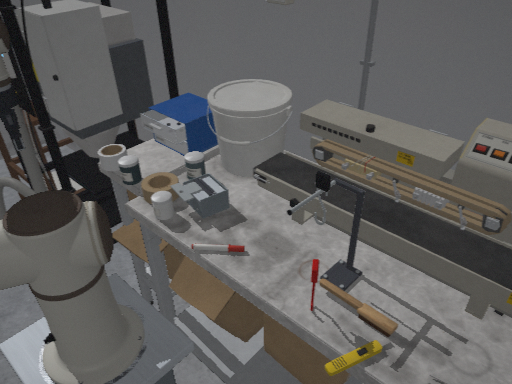

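View pics/t1.png

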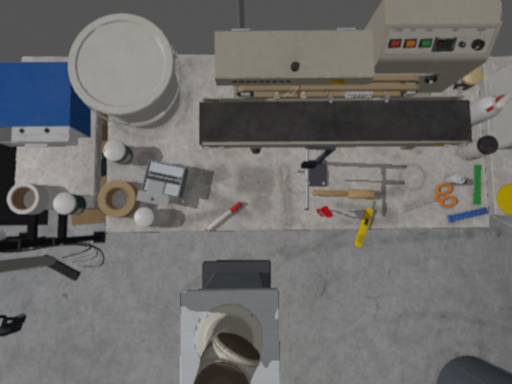

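The scene view shows the bin with its cover at (207,195) and the post at (350,230), with the rail and the dark grip near (323,182). The red look-alike is at (315,275). I'll crop closer.

```bash
python3 - <<'E'
from h import *
s=load('s1');t=load('t1')
c=lambda im,x,y,w,h,W,H:cv2.resize(im[y:y+h,x:x+w],(W,H),interpolation=cv2.INTER_CUBIC)
A=c(s[0],275,160,110,130,400,472) if 0 else c(s[0],275,160,100,75,400,300)
B=c(s[0],170,160,100,75,400,300)
C=c(t[0],280,140,80,60,400,300); D=c(t[0],125,150,80,60,400,300)
cv2.imwrite('pics/c1.png',np.vstack([np.hstack([A,B]),np.hstack([C,D])])[:,:,::-1])
for n,(S,pts) in {'s':(s,[(323,182),(300,205),(320,218),(290,215),(358,190),(207,190),(230,215),(345,275)]),'t':(t,[(320,155),(308,164),(307,180),(307,205),(318,178),(165,180),(155,198)])}.items():
  for u,v in pts: print(n,u,v,S[4][v,u].round(3))
E
```

```text
s 323 182 [ 0.508 -0.228  0.272]
s 300 205 [ 0.432 -0.223  0.248]
s 320 218 [ 0.66  -0.132  0.028]
s 290 215 [ 0.4   -0.221  0.239]
s 358 190 [ 0.561 -0.288  0.25 ]
s 207 190 [0.5   0.178 0.07 ]
s 230 215 [ 0.522  0.106 -0.002]
s 345 275 [ 0.536 -0.301  0.005]
t 320 155 [ 0.569 -0.287  0.116]
t 308 164 [ 0.513 -0.218  0.292]
t 307 180 [ 0.477 -0.221  0.252]
t 307 205 [ 0.411 -0.219  0.253]
t 318 178 [ 0.512 -0.3    0.007]
t 165 180 [0.503 0.195 0.074]
t 155 198 [0.447 0.227 0.07 ]
```

View pics/c1.png

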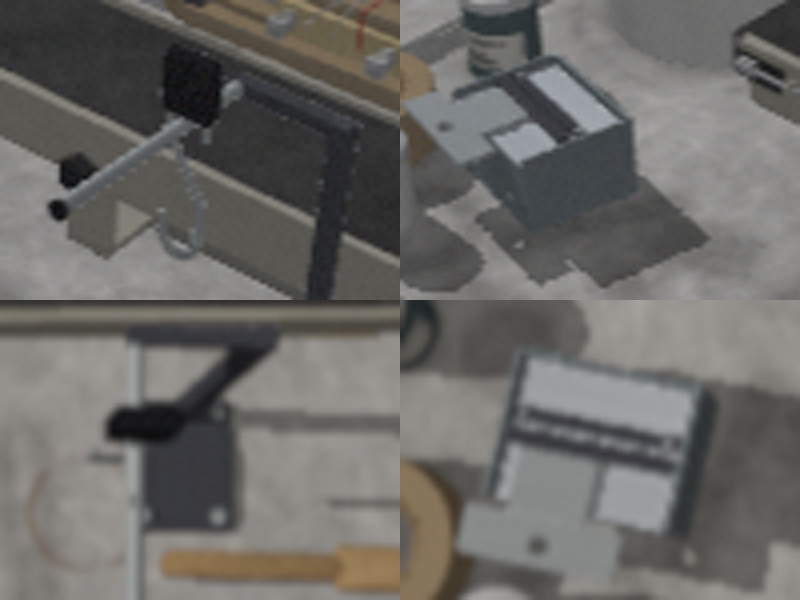

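The crops show the plate hole at scene pixel (181.2,191.7) and top pixel (152.6,199). The hook hangs near the cross-arm end of the rail, with its tip toward the bin. Next I'll measure.

```bash
cat >> h.py <<'E'
def ray(K,T,u,v,z):
    Ti=np.linalg.inv(T); d=Ti[:3,:3]@np.array([(u-K[0,2])/K[0,0],-(v-K[1,2])/K[1,1],-1]); c=Ti[:3,3]
    return c+d*(z-c[2])/d[2]
E
python3 - <<'E'
from h import *
np.set_printoptions(suppress=True,precision=4)
s=load('s1');t=load('t1')
print('hole',ray(s[2],s[3],181.2,191.7,.068),ray(t[2],t[3],152.6,199,.068))
for n,S in(('s',s),('t',t)):
    W=S[4].reshape(-1,3); C=S[0].reshape(-1,3).astype(int); 
    def box(a): return np.all((W>[a[0],a[2],a[4]])&(W<[a[1],a[3],a[5]]),axis=1)
    m=box([.33,.60,-.26,-.17,.225,.262]); m2=m&(W[:,0]>.37)&(W[:,0]<.47)
    P=W[m2]; 
    if len(P)>5:
        a=np.polyfit(P[:,0],P[:,1],1); print(n,'rail y=',a,'z max',P[:,2].max(),'xmin',W[m][:,0].min(),'xmax',W[m&(W[:,1]>-.235)][:,0].max(), 'y',P[:,1].min(),P[:,1].max())
    g=W[box([.45,.56,-.27,-.17,.262,.32])]
    print(n,'grip',len(g),g.min(0),g.max(0),np.median(g,0),cv2.minAreaRect((g[:,:2]*1000).astype(np.float32)))
    b=W[box([.36,.62,.08,.30,.055,.085])]
    print(n,'bin',b.min(0),b.max(0),cv2.minAreaRect((b[:,:2]*1000).astype(np.float32)))
    br=box([.3,.6,-.45,-.1,.006,.06])&(C[:,0]-C[:,2]>40); print('brown',W[br].min(0),W[br].max(0))
    for z in (.06,.064,.066,.068,.07,.072,.074): print(z,np.sum((abs(W[:,2]-z)<.001)&box([.36,.62,.08,.30,.0,.2])),end=' ')
    print()
    tin=W[box([.33,.45,.15,.35,.055,.09])]; 
E
```

```text
hole [0.444  0.2335 0.068 ] [0.4443 0.235  0.068 ]
s rail y= [-0.0447 -0.2028] z max 0.2515351212995409 xmin 0.3964275960003326 xmax 0.5723928574473689 y -0.22695104853348297 -0.21237621693669956
s grip 203 [ 0.5058 -0.242   0.2621] [ 0.5221 -0.2068  0.2912] [ 0.5092 -0.2267  0.2798] ((514.309326171875, -224.54620361328125), (35.20158386230469, 16.203222274780273), 88.58767700195312)
s bin [0.3601 0.1307 0.0551] [0.5711 0.2895 0.075 ] ((456.9807434082031, 216.85995483398438), (132.17250061035156, 212.3333282470703), 76.48493957519531)
brown [ 0.3002 -0.45    0.0063] [ 0.4717 -0.2757  0.0572]
0.06 46 0.064 214 0.066 186 0.068 300 0.07 256 0.072 98 0.074 20 
t rail y= [-0.0323 -0.2051] z max 0.25461492974388855 xmin 0.39994172806026923 xmax 0.5718098178356982 y -0.22458965711796705 -0.212397335222908
t grip 109 [ 0.5072 -0.2392  0.2623] [ 0.5218 -0.2038  0.2944] [ 0.5131 -0.2204  0.29  ] ((514.4454956054688, -221.4525909423828), (35.423641204833984, 14.562033653259277), 89.59817504882812)
t bin [0.36   0.1331 0.0553] [0.5684 0.2941 0.0781] ((457.47900390625, 222.7917938232422), (135.33995056152344, 212.7932586669922), 75.34468841552734)
brown [ 0.3014 -0.4499  0.0066] [ 0.4719 -0.2741  0.0599]
0.06 29 0.064 189 0.066 287 0.068 317 0.07 419 0.072 315 0.074 154
```

```bash
python3 - <<'E'
from h import *
np.set_printoptions(suppress=True,precision=4)
z=load('w1'); o=manip.get_obs(); R=o['ee_rot']; Ti=np.linalg.inv(z[3])
print(z[2]); print('cam in tool',R.T@(Ti[:3,3]-o['tool_pos'])); print(R.T@Ti[:3,:3])
s=load('s1')
# plate/bin angle: bin raised-wall tops and cover, top surfaces only
for n in('s1','t1'):
    S=load(n);W=S[4].reshape(-1,3)
    m=(abs(W[:,2]-.068)<.006)&(W[:,0]>.445)&(W[:,1]>.12)&(W[:,1]<.262)&(W[:,0]<.59)
    print(n,m.sum(),cv2.minAreaRect((W[m][:,:2]*1000).astype(np.float32)))
def d(t): return np.round(100*R.T@(np.array(t)-o['tool_pos']),1)
print(d([.42,.20,.33]))
E
```

```text
[[340.6034   0.     253.4295]
 [  0.     340.6034 190.555 ]
 [  0.       0.       1.    ]]
cam in tool [ 0.0804 -0.0005 -0.1424]
[[-0.0009  0.9501  0.3121]
 [ 1.      0.0008  0.0005]
 [ 0.0002  0.3121 -0.9501]]
s1 784 ((499.04522705078125, 202.65377807617188), (124.07772064208984, 124.83258819580078), 78.81661224365234)
t1 1164 ((498.91339111328125, 203.61448669433594), (121.05584716796875, 123.03950500488281), 78.85279846191406)
[-35.5 -27.4  -9.9]
```

Emit:
{"fn": "move_arm", "kwargs": {"commands": [[[-39,-31.3,0,1.31,0],[-39,-31.3,0,1.31,0],[-39,-31.3,0,1.31,0],[-39,-31.3,0,1.31,0],[-39,-31.3,0,1.31,0],[-39,-31.3,0,1.31,0],[-39,-31.3,0,1.31,0],[-39,-31.3,0,1.31,0],[-39,-31.3,0,1.31,0],[-39,-31.3,0,1.31,0]]]}}

```text
clock: 1.15
tool_pos: [0.4447, 0.1516, 0.2312]
ee_rot: [[0.001, 1.0, 0.0], [1.0, -0.001, 0.0], [0.0, 0.0, -1.0]]
wrist_force: [0.4, 0.2, 0.2]
opening: 1.001
grasp_force: 0.0
```

Emit:
{"fn": "move_arm", "kwargs": {"commands": [[[0,0,5,0,0],[0,0,5,0,0],[0,0,5,0,0],[0,0,5,0,0],[0,0,5,0,0]]]}}

```text
clock: 1.65
tool_pos: [0.445, 0.1544, 0.1835]
ee_rot: [[-0.004, 1.0, 0.004], [1.0, 0.004, 0.0], [0.0, 0.004, -1.0]]
wrist_force: [-0.2, 0.7, 0.7]
opening: 1.002
grasp_force: 0.0
```

```bash
python3 - <<'E'
from h import *
np.set_printoptions(suppress=True,precision=4)
cap('wrist','w2'); o=manip.get_obs(); print(o['tool_pos'],o['ee_rot'],o['q'],o['clock'])
E
```

```text
[0.4449 0.1543 0.1833] [[-0.0036  1.      0.0035]
 [ 1.      0.0036  0.0003]
 [ 0.0003  0.0035 -1.    ]] [ 0.0764 -0.0766  1.9369  0.      1.2778  0.0728] 1.7
```

View pics/w2.png

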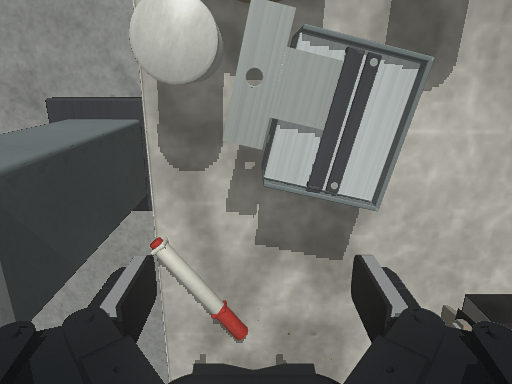

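Wrist view: the hole is clear at (254.5,76), the plate runs from (270,0) to (245,150), and the bin corners are at (302,25), (433,58) and (377,210). The tin is at (175,38), in front of the plate.

```bash
python3 - <<'E'
from h import *
np.set_printoptions(suppress=True,precision=4)
im,d,K,T,W=load('w2')
g=cv2.cvtColor(im,cv2.COLOR_RGB2GRAY)
c=g[62:92,238:272]; m=(c<95).astype(np.uint8); n,l,st,ce=cv2.connectedComponentsWithStats(m); 
for i in range(1,n):
    if st[i,4]>40: print(st[i],ce[i]+[238,62])
i=1+np.argmax(st[1:,4]); u,v=ce[i]+[238,62]
H=ray(K,T,u,v,.067); print('hole',u,v,H, 'plate z',W[76,240],W[76,268])
P=[ray(K,T,*p,.07) for p in((302,25),(433,58),(377,210),(264,183))]
for p in P: print(p)
f=lambda a:np.degrees(np.arctan2(a[1],a[0])); print([f(P[(k+1)%4]-P[k]) for k in range(4)],[np.linalg.norm(P[(k+1)%4]-P[k]) for k in range(4)])
M=np.all(np.abs(W-[.5,.2,.068])<[.15,.12,.007],axis=2)
Q=W[M]; ph=np.radians(-11); R=np.array([[np.cos(ph),-np.sin(ph)],[np.sin(ph),np.cos(ph)]])
B=(Q[:,:2]-H[:2])@R; 
print('depth rect of bin', [np.percentile(B[B[:,0]>.03][:,k],[0.5,99.5]) for k in(0,1)], cv2.minAreaRect((Q[B[:,0]>.03][:,:2]*1000).astype(np.float32)))
F=B[(B[:,0]<.01)&(B[:,0]>-.03)]; print('plate',[np.percentile(F[:,k],[1,99]) for k in(0,1)])
t=np.all(np.abs(W-[.39,.27,.072])<[.06,.06,.01],axis=2); print('tin',W[t].min(0),W[t].max(0))
t=load('t1'); print([t[4][216,145]])
E
```

```text
[  8   6  16  12 162] [253.8025  74.1975]
hole 253.80246913580248 74.19753086419753 [0.4451 0.2372 0.067 ] plate z [0.4351 0.236  0.0675] [0.4553 0.236  0.0682]
[0.4779 0.2691 0.07  ]
[0.571  0.2484 0.07  ]
[0.5449 0.1337 0.07  ]
[0.4533 0.1563 0.07  ]
[np.float64(-12.554350015672858), np.float64(-102.83093938781938), np.float64(166.1179174218593), np.float64(77.72533566318668)] [np.float64(0.09541037301695733), np.float64(0.11757321663781038), np.float64(0.09430486546028304), np.float64(0.1153880616403403)]
depth rect of bin [array([0.0305, 0.1206]), array([-0.0813,  0.0374])] ((514.14404296875, 201.0767822265625), (120.5157470703125, 92.64544677734375), 77.41270446777344)
plate [array([-0.0291,  0.0098]), array([-0.0505,  0.0469])]
tin [0.358  0.21   0.0621] [0.45   0.2847 0.0729]
[array([0.3912, 0.2572, 0.071 ])]
```

Emit:
{"fn": "move_arm", "kwargs": {"commands": [[[0,0,-5,0,0],[-2,0.5,-10,0,0],[-6,1,-14,0,0],[-10.5,2,-15.7,0,0],[-15.3,3,-15.7,0,0],[-20,4,-15.7,0,0],[-25,5,-15.7,0,0],[-30,6,-15.7,0,0],[-35,6.9,-15.7,0,0],[-37.6,6.9,-15.7,0,0]]]}}

```text
clock: 2.7
tool_pos: [0.5142, -0.2251, 0.3392]
ee_rot: [[-0.001, 1.0, 0.001], [1.0, 0.001, -0.001], [-0.001, 0.001, -1.0]]
wrist_force: [-0.5, 1.1, 0.1]
opening: 0.999
grasp_force: 0.0
```

```bash
python3 - <<'E'
from h import *
np.set_printoptions(suppress=True,precision=4)
im,d,K,T,W=load('w2')
g=cv2.cvtColor(im,cv2.COLOR_RGB2GRAY)
c=cv2.HoughCircles(cv2.GaussianBlur(g,(5,5),0)[0:110,110:240],cv2.HOUGH_GRADIENT,1,100,param1=80,param2=15,minRadius=35,maxRadius=52)
print(c); u,v,r=c[0,0]; print('tin',ray(K,T,u+110,v,.07),ray(K,T,u+110+r,v,.07))
cc=cv2.HoughCircles(cv2.resize(g[55:100,232:277],None,fx=6,fy=6,interpolation=cv2.INTER_CUBIC),cv2.HOUGH_GRADIENT,1,300,param1=60,param2=8,minRadius=36,maxRadius=66); print(cc)
u,v,r=cc[0,0]/6; print('hole',u+232,v+55,ray(K,T,u+232-.4,v+55-.4,.068))
g2=g[58:94,236:274]; print(np.array2string(g2[::2,::2]))
cap('wrist','w3'); o=manip.get_obs(); print(o['tool_pos'],o['ee_rot'])
im,d,K,T,W=load('w3')
W=W.reshape(-1,3)
b=W[np.all(np.abs(W-[.514,-.222,.285])<[.04,.05,.015],axis=1)]
print(len(b),b.min(0),b.max(0),cv2.minAreaRect((b[b[:,2]>.286][:,:2]*1000).astype(np.float32)))
b=W[np.all(np.abs(W-[.45,-.222,.25])<[.03,.02,.01],axis=1)]; 
if len(b): print('rail',np.polyfit(b[:,0],b[:,1],1),np.percentile(b[:,2],95),b[:,1].min(),b[:,1].max())
E
```

```text
[[[64.5 38.5 44.6]]]
tin [0.3903 0.2603 0.07  ] [0.421  0.2604 0.07  ]
[[[135.5 131.5  53.6]]]
hole 254.58333 76.916664 [0.4453 0.2357 0.068 ]
[[ 84  87 155 153 153 150 149 149 144 151 154 152 153 151 152 151 150 147
  155]
 [ 85 104 155 152 152 151 147 148 147 152 153 151 152 147 151 150 147 152
  154]
 [ 85 139 154 153 150 150 147 147 146 153 154 152 153 149 151 149 147 153
  153]
 [ 87 157 152 154 151 150 147 146 148 152 153 152 150 150 151 150 146 156
  153]
 [ 91 155 153 153 150 149 147 145 150 155 153 152 149 149 150 149 147 154
  153]
 [ 93 154 153 151 150 147 149 132  85  84  88 141 148 151 150 147 150 155
  151]
 [108 153 153 151 150 146 119  84  83  83  81  82 108 152 150 147 153 152
  150]
 [140 153 153 149 150 135  85  85  86  85  83  85  86 130 149 146 155 152
  148]
 [154 151 152 150 150 102  86  87  85  85  84  87  88  99 150 145 154 151
  147]
 [152 151 151 149 149  91  86  87  87  85  85  86  87  96 150 148 154 150
  147]
 [152 152 150 150 146  91  86  85  86  85  84  86  86 100 148 151 153 149
  146]
 [151 151 150 150 145 143 133 131 130 129 126 130 133 124 146 153 
[... 153 characters left out ...]
 146 152 150 147
  150]
 [150 151 148 147 145 142 148 153 167 171 157 151 150 148 149 152 149 144
  151]
 [150 149 150 144 145 142 149 151 150 150 143 150 149 146 152 152 146 146
  152]
 [150 148 149 144 143 144 148 151 148 148 145 149 149 144 154 150 146 147
  153]
 [150 147 147 143 142 145 150 150 149 146 148 149 149 145 152 150 145 148
  152]]
[ 0.5136 -0.229   0.3386] [[ 0.0023  1.      0.0002]
 [ 1.     -0.0023 -0.0041]
 [-0.0041  0.0002 -1.    ]]
1392 [ 0.5079 -0.2404  0.27  ] [ 0.5225 -0.2042  0.2916] ((515.1793212890625, -222.32460021972656), (36.00448989868164, 13.990814208984375), 88.26828002929688)
rail [-0.0314 -0.2054] 0.25044393017016015 -0.22623894159448005 -0.2147026426699794
```

View pics/w3.png

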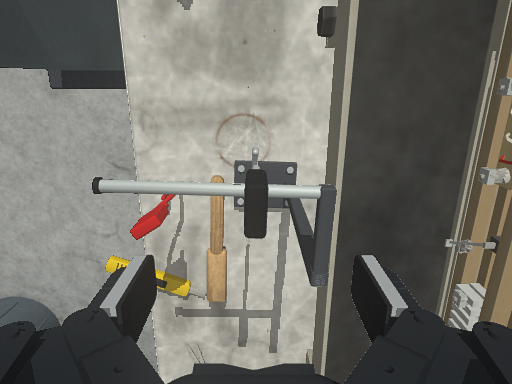

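Wrist view: the grip is directly below at (256,202), the rail runs from (95,185) to (330,190), and the brush handle end is at (217,180). I'll settle and then descend.

Emit:
{"fn": "move_arm", "kwargs": {"commands": [[[0,0,1,0.03,0],[0,0,1,0.03,0],[0,0,1,0.03,0],[0,0,1,0.03,0]]]}}

```text
clock: 3.15
tool_pos: [0.5141, -0.2217, 0.3293]
ee_rot: [[0.026, 1.0, 0.001], [1.0, -0.026, -0.001], [-0.001, 0.001, -1.0]]
wrist_force: [-0.2, 0.5, 0.3]
opening: 1.001
grasp_force: 0.0
```

Emit:
{"fn": "move_arm", "kwargs": {"commands": [[[0,0.1,3,0,0],[0,0.1,5,0,0],[0,0.1,7,0,0],[0,0.1,7,0,0],[0,0.1,7,0,0.5],[0,0.1,7,0,1],[0,0.1,7,0,1],[0,0.1,7,0,1],[0,0.1,7,0,1],[0,0.1,7,0,1]]], "grip_force": 60}}

```text
clock: 4.15
tool_pos: [0.515, -0.2226, 0.259]
ee_rot: [[0.028, 1.0, 0.001], [1.0, -0.028, -0.001], [-0.001, 0.001, -1.0]]
wrist_force: [0.5, 1.1, 3.2]
opening: 0.153
grasp_force: 59.8
```

Emit:
{"fn": "move_arm", "kwargs": {"commands": [[[0,0,0,0,1],[0,0,0,0,1],[0,0,-0.5,0,1],[0,0,-1,0,1],[0,0,-2,0,1],[0,0,-3,0,1],[0,0,-4,0,1],[0,0,-5,0,1],[0,0,-6,0,1],[0,0,-6,0,1]]]}}

```text
clock: 5.15
tool_pos: [0.5148, -0.2201, 0.3195]
ee_rot: [[0.027, 1.0, -0.0], [1.0, -0.027, 0.005], [0.005, -0.0, -1.0]]
wrist_force: [-0.3, 6.9, 4.6]
opening: 0.156
grasp_force: 61.2
```

```bash
python3 - <<'E'
from h import *
np.set_printoptions(suppress=True,precision=4)
o=manip.get_obs(); print(o['tool_pos'],o['ee_rot'],o['opening'],o['wrist_force'])
cap('scene','s2');cap('wrist','w4')
s=load('s2');w=load('w4')
W=s[4].reshape(-1,3)
C=s[0].reshape(-1,3).sum(1)
b=W[np.all(np.abs(W-[.514,-.222,.27])<[.03,.04,.1],axis=1)]
print(len(b))
A=cv2.resize(s[0][140:260,270:370],(500,600),interpolation=cv2.INTER_CUBIC); B=cv2.resize(w[0],(300,225)); B=np.vstack([B,np.zeros((375,300,3),np.uint8)])
cv2.imwrite('pics/c2.png',np.hstack([A,B])[:,:,::-1])
E
```

```text
[ 0.5148 -0.2201  0.3195] [[ 0.0267  0.9996 -0.0003]
 [ 0.9996 -0.0267  0.0047]
 [ 0.0047 -0.0004 -1.    ]] 0.15587249996731212 [-0.2538  6.8668  4.6227]
557
```

View pics/c2.png

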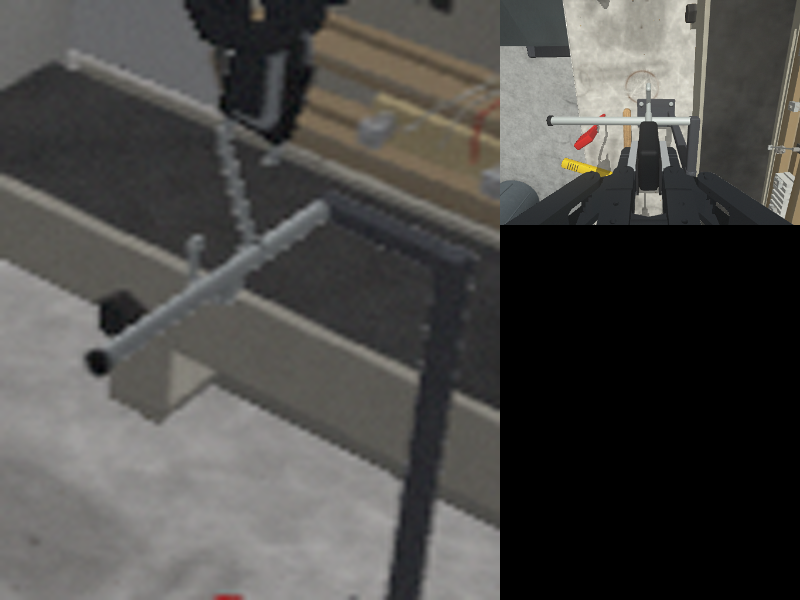

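The straight lift has brought the crossing stem against the rail (7 N), so I'm moving off toward hook +x.

Emit:
{"fn": "move_arm", "kwargs": {"commands": [[[1,0,0,0,1],[2,0,0,0,1],[3,0,0,0,1],[5,0,0,0,1],[7,0,0,0,1],[9,0,0,0,1],[10,0,0,0,1],[10,0,0,0,1],[10,0,0,0,1]]]}}

```text
clock: 6.15
tool_pos: [0.5176, -0.1227, 0.3183]
ee_rot: [[0.028, 1.0, -0.0], [1.0, -0.028, -0.001], [-0.001, -0.0, -1.0]]
wrist_force: [-0.4, 0.4, -1.3]
opening: 0.156
grasp_force: 60.5
```

```bash
python3 - <<'E'
from h import *
np.set_printoptions(suppress=True,precision=4)
o=manip.get_obs(); print(o['tool_pos'],o['opening'],o['wrist_force'])
cap('scene','s3');cap('wrist','w5'); cap('top','t3')
s=load('s3');w=load('w5')
p=o['tool_pos']
def pj(S,P):
    c=S[3]@np.append(P,1); return S[2][0,0]*c[0]/-c[2]+S[2][0,2], S[2][1,1]*-c[1]/-c[2]+S[2][1,2]
# expected tip if untilted: grip centre 11 mm above tcp (grasp 19-8)
R=o['ee_rot']; 
gc=p-R[:,2]*.011
for n,q in(('tip',gc+R@[.013,0,.095]),('bottom',gc+R@[0,0,.126]),('leg',gc+R@[-.013,0,.035])): print(n,q,pj(s,q),pj(w,q))
u,v=map(int,pj(s,gc+R@[0,0,.07]))
A=cv2.resize(s[0][v-35:v+35,u-35:u+35],(400,400),interpolation=cv2.INTER_CUBIC)
u,v=map(int,pj(w,gc+R@[0,0,.12])); print(u,v)
B=cv2.resize(w[0][v-50:v+50,u-50:u+50],(400,400),interpolation=cv2.INTER_CUBIC)
cv2.imwrite('pics/c3.png',np.hstack([A,B])[:,:,::-1])
E
```

```text
[ 0.5176 -0.1227  0.3183] 0.15638898841441126 [-0.4083  0.424  -1.2998]
tip [ 0.5179 -0.1098  0.2343] (np.float64(284.80380561511373), np.float64(175.80563208186896)) (np.float64(254.007843662971), np.float64(179.60741374755162))
bottom [ 0.5176 -0.1228  0.2033] (np.float64(288.48259423876016), np.float64(188.1825006733475)) (np.float64(253.9602396223746), np.float64(184.35655742999643))
leg [ 0.5172 -0.1357  0.2943] (np.float64(293.70630778424515), np.float64(158.3331494836105)) (np.float64(254.2353204801295), np.float64(255.82032578311293))
253 186
```

View pics/c3.png

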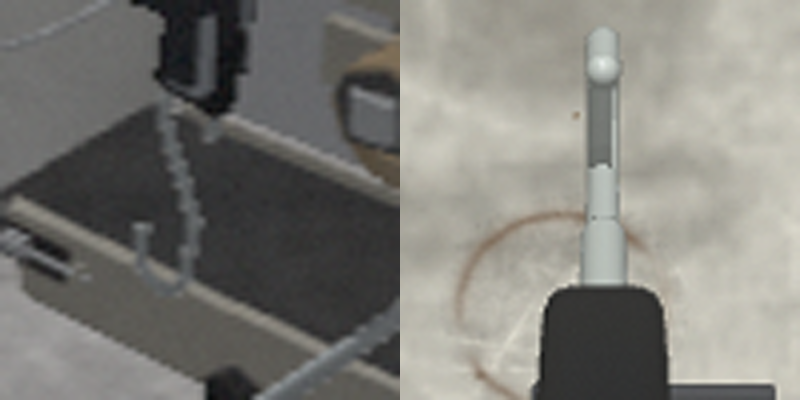

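The wrist crop shows the tip at about (253.7,153), against an expected (254,180). The hook has tilted in the grip, bottom toward +x. I'll fit the tilt.

```bash
python3 - <<'E'
from h import *
from scipy.optimize import least_squares
np.set_printoptions(suppress=True,precision=4)
s=load('s3');w=load('w5'); p=np.array([.5176,-.1227,.3183]); R=np.array([[.028,1,0],[1,-.028,-.001],[-.001,0,-1]])
def pj(S,P):
    c=S[3]@np.append(P,1); return np.array([S[2][0,0]*c[0]/-c[2]+S[2][0,2], S[2][1,1]*-c[1]/-c[2]+S[2][1,2]])
gc=p-R[:,2]*.011
u,v=map(int,pj(s,gc+R@[0,0,.07])); tipS=np.array([u-35+140/5.71,v-35+226/5.71]); botS=np.array([u-35+172/5.71,v-35+292/5.71])
print('scene tip obs',tipS, 'bottom',botS)
def P(b,q,dx,dz): # hook pt (x,down)
    x,z=q; return p+R@[dx+x*np.cos(b)+z*np.sin(b),0,-.011+dz-x*np.sin(b)+z*np.cos(b)]
f=lambda a:np.r_[pj(w,P(a[0],(.013,.095),a[1],a[2]))-[253.7,153],2*(pj(s,P(a[0],(.013,.095),a[1],a[2]))-tipS),a[1]/.002,a[2]/.002]
r=least_squares(f,[.1,0,0]); print(r.x,f(r.x)); print('tip in tool',R.T@(P(r.x[0],(.013,.095),*r.x[1:])-p))
# depth cloud of the hook
for S in (s,w,load('t3')):
    W=S[4].reshape(-1,3); L=(W-p)@R
    m=(abs(L[:,1])<.012)&(L[:,0]>-.04)&(L[:,0]<.07)&(L[:,2]>.01)&(L[:,2]<.14)
    Q=L[m]; Q=Q[np.argsort(Q[:,2])]; print(len(Q)); print(np.round(Q[::max(1,len(Q)//25)]*1000,0).astype(int).tolist())
E
```

```text
scene tip obs [278.5184 173.5797] bottom [284.1226 185.1384]
[0.1885 0.0012 0.0037] [ 0.3127 -0.0073  1.1845 -1.3448  0.6216  1.8477]
tip in tool [0.0318 0.     0.0836]
139
[[-10, -7, 10], [21, -3, 13], [21, -3, 16], [17, -4, 19], [21, -3, 22], [22, -1, 25], [18, -2, 29], [16, -5, 33], [14, -3, 38], [11, -2, 43], [10, -4, 47], [12, -2, 52], [6, 0, 56], [4, 1, 61], [2, -1, 65], [3, -3, 70], [4, -2, 77], [32, -1, 83], [2, -1, 85], [33, -3, 89], [5, -1, 92], [5, -1, 95], [10, -3, 100], [32, -4, 103], [28, -1, 106], [33, -2, 107], [12, -4, 109], [22, -3, 111]]
566
[[21, -3, 10], [21, -3, 12], [21, -3, 14], [23, 0, 15], [23, -2, 18], [23, 1, 19], [24, 1, 21], [24, 0, 23], [24, 0, 25], [31, -1, 82], [32, -1, 83], [30, -1, 83], [8, -2, 84], [8, 1, 86], [9, -1, 89], [8, 2, 91], [35, -3, 93], [10, 1, 96], [10, -1, 99], [9, 2, 103], [14, 0, 105], [15, -2, 107], [18, 0, 107], [17, -1, 108], [20, -1, 109], [21, -3, 110]]
34
[[25, -2, 19], [22, -4, 24], [13, -3, 43], [4, -4, 72], [33, -3, 80], [6, -3, 80], [30, -3, 81], [30, 0, 81], [33, 0, 82], [9, -2, 85], [36, -2, 87], [8, -4, 89], [33, -4, 92], [35, -3, 96], [11, 0, 96], [11, -3, 97], [19, -2, 103], [13, -2, 103], [13, 1, 103], [27, -2, 104], [30, -2, 105], [16, -4, 105], [24, -2, 106], [16, 1, 106], [24, 1, 106], [18, -4, 107], [21, -1, 107], [24, -4, 107], [16, -1, 108], [19, 1, 108], [27, 1, 108], [21, 2, 108], [21, -4, 109], [27, -4, 111]]
```

Emit:
{"fn": "move_arm", "kwargs": {"commands": [[[2,-0.9,0,0.145,1],[5,-2.3,0,0.29,1],[8,-3.7,1,0.435,1],[11.5,-5.3,2,0.58,1],[15,-6.9,3,0.73,1],[18.5,-8.5,4,0.875,1],[22,-10.1,5,1.02,1],[25,-11.5,6,1.165,1],[27,-12.4,6.8,1.31,1],[27.8,-12.8,6.8,1.456,1]]]}}

```text
clock: 7.3
tool_pos: [0.396, 0.1602, 0.249]
ee_rot: [[0.997, 0.082, -0.002], [0.082, -0.997, 0.0], [-0.002, -0.0, -1.0]]
wrist_force: [0.1, -0.1, -1.8]
opening: 0.152
grasp_force: 60.4
```

Emit:
{"fn": "move_arm", "kwargs": {"commands": [[[0,0,1,0,1],[0,0,3,0,1],[0,0,5,0,1],[0,0,6,0,1],[0,0,6,0,1],[0,0,6,0,1]]]}}

```text
clock: 7.9
tool_pos: [0.398, 0.1587, 0.1908]
ee_rot: [[0.996, 0.087, 0.001], [0.087, -0.996, -0.0], [0.001, 0.0, -1.0]]
wrist_force: [-0.3, 0.6, 0.5]
opening: 0.16
grasp_force: 60.5
```

```bash
cat >> h.py <<'E'
def pj(S,P):
    c=S[3]@np.append(P,1); return np.array([S[2][0,0]*c[0]/-c[2]+S[2][0,2], S[2][1,1]*-c[1]/-c[2]+S[2][1,2]])
E
python3 - <<'E'
from h import *
np.set_printoptions(suppress=True,precision=4)
cap('wrist','w6'); cap('scene','s4')
o=manip.get_obs(); p=o['tool_pos'];R=o['ee_rot'];print(p,R,o['wrist_force'],o['q'],o['clock'])
w=load('w6');s=load('s4')
print('tip exp',pj(w,p+R@[.0315,-.001,.083]),pj(s,p+R@[.0315,-.001,.083]),'hole',pj(w,[.445,.235,.068]))
for S in (w,s):
    L=(S[4].reshape(-1,3)-p)@R
    m=(abs(L[:,1])<.012)&(L[:,0]>-.03)&(L[:,0]<.05)&(L[:,2]>.05)&(L[:,2]<.108); Q=L[m]; Q=Q[np.argsort(Q[:,2])]; print(np.round(Q[::max(1,len(Q)//15)]*1000,0).astype(int).tolist())
cv2.imwrite('pics/c4.png',np.hstack([w[0][:,:400],cv2.resize(s[0][150:250,130:230],(384,384),interpolation=cv2.INTER_CUBIC)])[:,:,::-1])
E
```

```text
[0.3983 0.1589 0.1914] [[ 0.9962  0.087   0.0021]
 [ 0.087  -0.9962  0.0002]
 [ 0.0021  0.     -1.    ]] [ 0.2996  0.3776 -0.1835] [ 0.0962 -0.205   2.0343 -0.0001  1.3102  1.58  ] 8.0
tip exp [251.157  153.5549] [191.2653 191.5453] hole [158.8131 115.0101]
[[7, -1, 79], [7, 0, 82], [33, 1, 83], [32, 0, 84], [8, 0, 85], [35, 1, 86], [8, 0, 88], [9, 2, 90], [9, -1, 92], [8, 3, 94], [36, 2, 96], [11, 0, 99], [10, -2, 102], [12, 1, 104], [12, 2, 106], [18, 2, 107]]
[[12, 3, 51], [8, 2, 53], [7, 3, 59], [1, 4, 62], [2, 2, 66], [3, -3, 69], [5, 2, 75], [4, 2, 82], [30, -1, 83], [6, 2, 86], [3, 1, 89], [32, 1, 91], [30, 2, 93], [33, 3, 95], [31, 4, 97], [5, 2, 100], [31, 3, 104], [10, 4, 106], [31, 3, 107]]
```

View pics/c4.png

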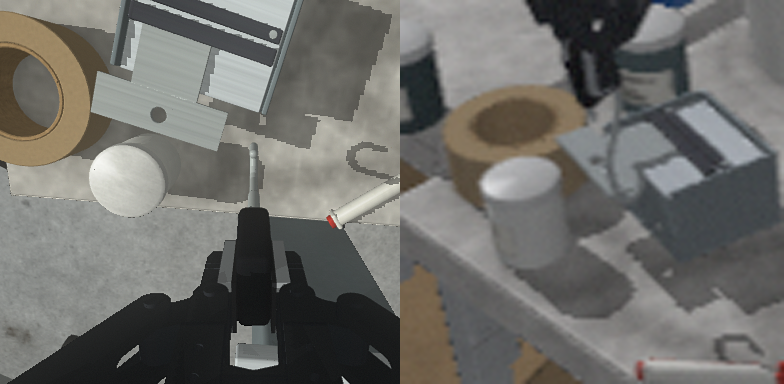

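The wrist view shows the hole at (158,115), exactly as predicted, and the hook tip at (254,148). The tin is at (128,180), and there is a look-alike hook on the table at (372,158). I'll descend beside the plate, then slide under it sideways.

Emit:
{"fn": "move_arm", "kwargs": {"commands": [[[-0.4,0,1.5,0,1],[-0.4,0,3,0,1],[-0.4,0,4.5,0,1],[-0.4,0,5.4,0,1],[-0.4,0,5.4,0,1],[-0.1,-1.2,5.4,0,1],[0.3,-2.4,5.4,0,1],[0.6,-3.6,5.4,0,1],[0.9,-4.5,5.4,0,1],[0.9,-4.5,5.4,0,1]]]}}

```text
clock: 9.0
tool_pos: [0.4028, 0.2061, 0.1366]
ee_rot: [[0.996, 0.089, 0.001], [0.089, -0.996, 0.0], [0.001, -0.0, -1.0]]
wrist_force: [0.3, -0.0, -0.6]
opening: 0.156
grasp_force: 60.4
```

Emit:
{"fn": "move_arm", "kwargs": {"commands": [[[0.2,-0.6,0,0,1],[0.4,-1.2,0,0,1],[0.6,-1.8,0,0,1],[0.8,-2.3,0,0,1],[1,-2.75,0,0,1],[1,-2.75,0,0,1],[1,-2.75,0,0,1],[1,-2.75,0,0,1]]]}}

```text
clock: 9.8
tool_pos: [0.41, 0.2328, 0.1363]
ee_rot: [[0.996, 0.087, -0.0], [0.087, -0.996, -0.0], [-0.0, 0.0, -1.0]]
wrist_force: [0.1, -0.4, -0.8]
opening: 0.151
grasp_force: 60.4
```

```bash
python3 - <<'E'
from h import *
np.set_printoptions(suppress=True,precision=4)
cap('wrist','w7'); cap('scene','s5')
o=manip.get_obs(); p=o['tool_pos'];R=o['ee_rot'];print(p,R,o['wrist_force'],o['clock'])
w=load('w7');s=load('s5')
t=p+R@[.034,.001,.083]; print('tip',t,pj(w,t),pj(s,t),'hole',pj(w,[.445,.235,.068]),pj(s,[.445,.235,.068]))
A=cv2.resize(w[0][90:210,194:314],(400,400),interpolation=cv2.INTER_CUBIC)
B=cv2.resize(s[0][165:225,150:210],(400,400),interpolation=cv2.INTER_CUBIC)
cv2.imwrite('pics/c5.png',np.hstack([A,B])[:,:,::-1])
E
```

```text
[0.41   0.2327 0.1363] [[ 0.9963  0.0865 -0.    ]
 [ 0.0865 -0.9963 -0.0001]
 [-0.      0.0001 -1.    ]] [ 0.1127 -0.1306 -0.819 ] 9.9
tip [0.444  0.2347 0.0533] [254.483  150.3679] [181.5355 195.4842] hole [254.202  153.4269] [181.1404 191.3781]
```

View pics/c5.png

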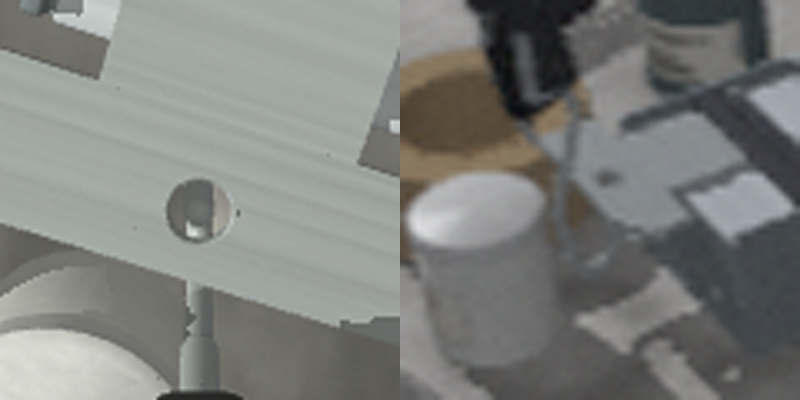

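The wire is visible inside the hole, centred sideways (crop hole centre (200,210)). I'll check its fore-aft position by depth.

```bash
python3 - <<'E'
from h import *
np.set_printoptions(suppress=True,precision=1,linewidth=200)
w=load('w7'); W=w[4]; p=np.array([.41,.2327,.1363]); R=np.array([[.9963,.0865,0],[.0865,-.9963,0],[0,0,-1]])
for c in (251,253,254,256,258):
  for v in range(141,168,1):
    P=W[v,c]
    if c==254: print(v,c,1000*((P-p)@R),P*1000,w[0][v,c])
m=(W[...,2]<.058)&(W[...,2]>.045); m[:140]=0;m[168:]=0;m[:,:240]=0;m[:,270:]=0
L=(W[m]-p)@R*1000; print(L.min(0),L.max(0),L.mean(0),m.sum())
E
```

```text
141 254 [43.   0.6 67.6] [452.9 235.8  68.7] [156 162 157]
142 254 [42.4  0.6 67.7] [452.3 235.8  68.6] [160 167 162]
143 254 [41.7  0.6 68.1] [451.6 235.7  68.2] [138 143 138]
144 254 [36.4  0.7 93.7] [446.3 235.2  42.6] [ 95 100  96]
145 254 [36.2  0.7 91.1] [446.1 235.2  45.2] [94 99 96]
146 254 [35.5  0.6 90.7] [445.5 235.1  45.6] [ 96 101  98]
147 254 [35.3  0.6 88.5] [445.2 235.1  47.8] [ 97 102  99]
148 254 [35.   0.6 86.5] [444.9 235.1  49.8] [ 96 101  99]
149 254 [34.5  0.6 85.1] [444.5 235.1  51.2] [ 97 102  98]
150 254 [34.5  0.6 82.1] [444.4 235.1  54.2] [102 107 104]
151 254 [33.6  0.6 83.1] [443.5 235.   53.2] [106 111 108]
152 254 [33.   0.6 82.5] [443.  234.9  53.8] [108 113 110]
153 254 [32.4  0.6 82.5] [442.3 234.9  53.8] [110 115 111]
154 254 [31.7  0.6 82.2] [441.7 234.8  54.1] [106 111 107]
155 254 [31.1  0.6 82.1] [441.  234.8  54.2] [104 108 106]
156 254 [30.4  0.6 81.8] [440.4 234.7  54.5] [101 104 102]
157 254 [29.6  0.6 82.4] [439.6 234.6  53.9] [93 96 93]
158 254 [ 23.4   0.7 106.9] [433.4 234.1  29.4] [133 138 133]
159 254 [ 22.5   0.7 107.6] [432.5 234.   28.7] [146 151 147]
160 254 [ 21.6   0.7 108.4] [431.5 233.9  27.9] [150 156 153]
161 254 [29.3  0.6 72.3] [439.2 234.6  64. ] [124 128 125]
162 254 [29.3  0.6 69.3] [439.3 234.6  67. ] [112 116 111]
163 254 [28.6  0.6 69.5] [438.5 234.6  66.8] [155 160 155]
164 254 [28.2  0.6 68.3] [438.2 234.5  68. ] [156 163 157]
165 254 [27.7  0.6 68. ] [437.6 234.5  68.3] [158 162 158]
166 254 [27.   0.6 68.2] [436.9 234.4  68.1] [159 164 159]
167 254 [26.2  0.6 68.7] [436.1 234.4  67.6] [158 164 160]
[29.4 -2.8 81. ] [36.2  2.7 91.1] [32.9  0.1 84.5] 90
```

The tip needs about +2 mm along tool x. Then I raise it gently.

Emit:
{"fn": "move_arm", "kwargs": {"commands": [[[0.1,0,0,0,1],[0.2,0.05,0,0,1],[0.2,0.05,-0.3,0,1],[0.2,0.05,-0.6,0,1],[0.2,0.05,-0.9,0,1],[0.2,0.05,-1.1,0,1],[0.2,0.05,-1.3,0,1],[0.2,0.05,-1.5,0,1],[0.2,0.05,-1.5,0,1]]]}}

```text
clock: 10.8
tool_pos: [0.4123, 0.2327, 0.1516]
ee_rot: [[0.996, 0.087, 0.001], [0.087, -0.996, 0.0], [0.001, -0.0, -1.0]]
wrist_force: [-0.4, -0.9, -0.1]
opening: 0.15
grasp_force: 60.4
```

```bash
python3 - <<'E'
from h import *
np.set_printoptions(suppress=True,precision=4)
cap('wrist','w8')
o=manip.get_obs(); p=o['tool_pos'];R=o['ee_rot'];print(p,o['wrist_force'],o['clock'])
w=load('w8');W=w[4]; L=(W-p)@R*1000
t=pj(w,p+R@[.0323,0,.083]); c,r=int(t[0]),int(t[1]); print(c,r)
for v in range(r-14,r+18): print(v,L[v,c].round(1).tolist(),(1000*W[v,c,2]).round(1))
E
```

```text
[0.4122 0.2326 0.1515] [ 1.1023  0.3394 -0.7006] 10.85
253 153
139 [41.6, 0.0, 83.9] 67.5
140 [41.1, 0.0, 83.1] 68.4
141 [40.4, 0.0, 83.1] 68.3
142 [39.6, 0.0, 84.2] 67.2
143 [36.9, -0.0, 95.2] 56.3
144 [36.4, -0.0, 94.2] 57.2
145 [36.2, -0.0, 91.4] 60.1
146 [35.8, -0.0, 90.1] 61.4
147 [35.3, -0.0, 88.6] 62.9
148 [35.1, -0.0, 86.4] 65.1
149 [34.9, -0.0, 84.0] 67.4
150 [34.3, -0.0, 83.4] 68.0
151 [33.8, -0.0, 82.3] 69.1
152 [33.4, -0.0, 81.1] 70.4
153 [32.8, -0.0, 80.6] 70.9
154 [32.2, -0.0, 80.6] 70.9
155 [31.3, -0.0, 81.4] 70.1
156 [30.5, -0.0, 82.1] 69.4
157 [29.5, -0.0, 83.2] 68.2
158 [23.2, -0.0, 108.2] 43.3
159 [22.7, -0.0, 106.9] 44.5
160 [27.2, -0.0, 84.2] 67.2
161 [26.8, -0.0, 83.0] 68.4
162 [25.8, -0.0, 84.2] 67.2
163 [25.4, -0.0, 83.1] 68.4
164 [24.6, -0.0, 83.7] 67.7
165 [23.8, -0.0, 84.0] 67.4
166 [23.2, -0.0, 83.7] 67.7
167 [22.8, -0.0, 82.4] 69.1
168 [21.8, -0.0, 83.4] 68.0
169 [21.2, -0.0, 83.0] 68.5
170 [20.3, -0.0, 83.7] 67.8
```

Emit:
{"fn": "move_arm", "kwargs": {"commands": [[[0,0,-0.2,0,1],[0,0,-0.4,0,1],[-0.05,0,-0.6,0,1],[-0.1,0,-0.8,0,1],[-0.1,0,-0.8,0,1],[-0.1,0,-0.8,0,1],[-0.1,0,-0.8,0,1],[-0.1,0,-0.8,0,1]]]}}

```text
clock: 11.65
tool_pos: [0.411, 0.2325, 0.1592]
ee_rot: [[0.996, 0.087, -0.0], [0.087, -0.996, -0.0], [-0.0, 0.0, -1.0]]
wrist_force: [-0.5, 0.2, -0.7]
opening: 0.152
grasp_force: 60.4
```

```bash
python3 - <<'E'
from h import *
np.set_printoptions(suppress=True,precision=4)
cap('wrist','w9');cap('scene','s6')
o=manip.get_obs(); p=o['tool_pos'];R=o['ee_rot'];print(p,o['wrist_force'],o['clock'])
w=load('w9');W=w[4]; L=(W-p)@R*1000
t=pj(w,p+R@[.0323,0,.083]); c,r=int(t[0]),int(t[1]); print(c,r)
for v in range(r-14,r+18,2): print(v,L[v,c].round(1).tolist(),(1000*W[v,c,2]).round(1))
E
```

```text
[0.4111 0.2325 0.1592] [-0.3217 -0.6419 -0.1856] 11.75
252 152
138 [41.0, -0.7, 91.1] 68.1
140 [27.8, -1.0, 159.9] -0.7
142 [25.9, -1.0, 160.2] -1.0
144 [36.3, -0.7, 94.1] 65.1
146 [35.8, -0.7, 89.4] 69.8
148 [35.0, -0.7, 86.2] 73.0
150 [34.1, -0.7, 83.9] 75.3
152 [33.2, -0.6, 81.3] 77.9
154 [31.6, -0.7, 82.7] 76.5
156 [30.2, -0.7, 82.6] 76.6
158 [27.0, -0.7, 90.9] 68.3
160 [25.6, -0.7, 90.6] 68.6
162 [23.9, -0.7, 92.0] 67.2
164 [22.6, -0.7, 91.1] 68.1
166 [21.1, -0.7, 91.3] 67.9
168 [15.6, -0.8, 107.4] 51.8
```

The tip is through at z = 0.078 with the plate undisturbed at 0.068. I'm lifting slowly.

Emit:
{"fn": "move_arm", "kwargs": {"commands": [[[0,0,-0.3,0,1],[0,0,-0.6,0,1],[0,0,-0.9,0,1],[0,0,-1.2,0,1],[0,0,-1.5,0,1],[0,0,-1.8,0,1],[0,0,-2.2,0,1],[0.1,0,-2.7,0,1],[0.15,0.05,-3.3,0,1],[0.2,0.1,-4,0,1]]]}}

```text
clock: 12.75
tool_pos: [0.4132, 0.2316, 0.1998]
ee_rot: [[0.996, 0.087, -0.0], [0.087, -0.996, -0.0], [-0.0, 0.0, -1.0]]
wrist_force: [1.2, -1.0, -2.9]
opening: 0.153
grasp_force: 60.2
```

```bash
python3 - <<'E'
from h import *
np.set_printoptions(suppress=True,precision=4)
cap('wrist','w10');cap('scene','s7')
o=manip.get_obs(); p=o['tool_pos'];R=o['ee_rot'];print(p,o['wrist_force'],o['clock'])
w=load('w10');s=load('s7')
cv2.imwrite('pics/c6.png',np.hstack([w[0][:,:400],cv2.resize(s[0][130:230,130:230],(384,384),interpolation=cv2.INTER_CUBIC)])[:,:,::-1])
E
```

```text
[0.4139 0.2319 0.2007] [ 1.5095  0.3672 -2.0271] 12.85
```

View pics/c6.png

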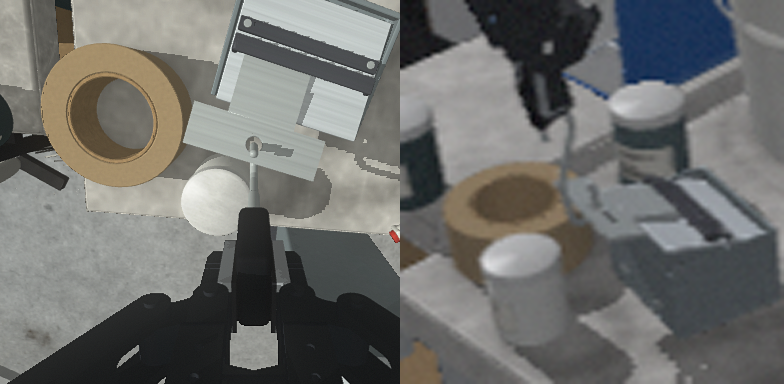

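The wrist view shows the tip standing through the hole at (254,147), and the cover front is tilting up. I'm following the arc about the rear edge and aligning yaw.

Emit:
{"fn": "move_arm", "kwargs": {"commands": [[[0.12,-0.13,-0.6,0.05,1],[0.29,-0.24,-1.2,0.1,1],[0.5,-0.34,-1.8,0.15,1],[0.72,-0.44,-2.4,0.2,1],[0.98,-0.53,-3,0.25,1],[1.28,-0.6,-3.6,0.3,1],[1.66,-0.48,-4.2,0.3,1],[2.04,-0.36,-4.8,0.3,1],[2.52,-0.21,-5.4,0.3,1],[3.1,0,-6,0.3,1]]]}}

```text
clock: 13.85
tool_pos: [0.4443, 0.2343, 0.2596]
ee_rot: [[0.977, -0.211, -0.0], [-0.211, -0.977, 0.0], [-0.0, 0.0, -1.0]]
wrist_force: [0.6, 0.2, -3.5]
opening: 0.153
grasp_force: 60.1
```

```bash
python3 - <<'E'
from h import *
np.set_printoptions(suppress=True,precision=4)
cap('wrist','w11');cap('scene','s8')
o=manip.get_obs(); p=o['tool_pos'];R=o['ee_rot'];print(p,R,o['wrist_force'],o['clock'])
w=load('w11');s=load('s8')
cv2.imwrite('pics/c7.png',np.hstack([w[0][:,:400],cv2.resize(s[0][110:230,130:250],(384,384),interpolation=cv2.INTER_CUBIC)])[:,:,::-1])
E
```

```text
[0.4453 0.2342 0.2605] [[ 0.9773 -0.2119  0.0019]
 [-0.2119 -0.9773  0.0005]
 [ 0.0017 -0.0008 -1.    ]] [-0.0557 -0.8274 -2.9675] 13.95
```

View pics/c7.png

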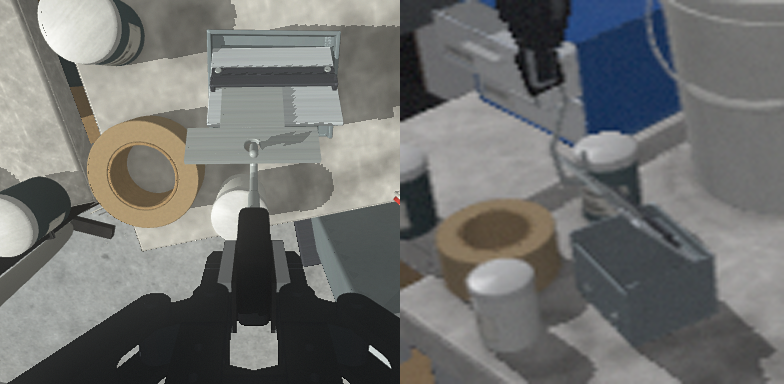

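Emit:
{"fn": "move_arm", "kwargs": {"commands": [[[0.5,0,-0.5,0,1],[1,0,-1,0,1],[1.6,0,-1.5,0,1],[2.2,0,-2,0,1],[2.9,0,-2.4,0,1],[3.6,0,-2.8,0,1],[4.3,0,-3.2,0,1],[5,0,-3.6,0,1],[5.6,0,-4.1,0,1],[6,0,-4.6,0,1]]]}}

```text
clock: 14.95
tool_pos: [0.5032, 0.2215, 0.3054]
ee_rot: [[0.977, -0.212, -0.001], [-0.212, -0.977, -0.0], [-0.0, 0.0, -1.0]]
wrist_force: [-0.5, -1.2, -5.0]
opening: 0.156
grasp_force: 59.9
```

Emit:
{"fn": "move_arm", "kwargs": {"commands": [[[0,0,-0.5,0,1],[0,0,-1,0,1],[0,0,-1.6,0,1],[0,0,-2.2,0,1],[0,0,-2.8,0,1],[0,0,-3.4,0,1],[0,0,-4,0,1],[0,0,-4.6,0,1],[0,0,-5,0,1],[0,0,-5,0,1]]]}}

```text
clock: 15.95
tool_pos: [0.5029, 0.2217, 0.3561]
ee_rot: [[0.977, -0.212, 0.001], [-0.212, -0.977, 0.0], [0.001, -0.0, -1.0]]
wrist_force: [-0.6, 0.4, -4.2]
opening: 0.151
grasp_force: 59.9
```

```bash
python3 - <<'E'
from h import *
np.set_printoptions(suppress=True,precision=4)
cap('wrist','w12');cap('scene','s9');cap('top','t9')
o=manip.get_obs(); p=o['tool_pos'];R=o['ee_rot'];print(p,R,o['wrist_force'],o['clock'],o['q'])
w=load('w12');s=load('s9')
cv2.imwrite('pics/c8.png',np.hstack([w[0][:,:400],cv2.resize(s[0][90:230,130:270],(384,384),interpolation=cv2.INTER_CUBIC)])[:,:,::-1])
L=(s[4].reshape(-1,3)-p)@R
m=(abs(L[:,1])<.09)&(abs(L[:,0])<.09)&(L[:,2]>.09)&(L[:,2]<.28); Q=L[m]
for z in np.arange(.09,.28,.015):
    q=Q[(Q[:,2]>z)&(Q[:,2]<z+.015)]
    if len(q): print(round(z,3),len(q),q[:,:2].min(0),q[:,:2].max(0))
E
```

```text
[0.5026 0.2215 0.3549] [[ 0.9773 -0.2117 -0.0007]
 [-0.2117 -0.9773 -0.0005]
 [-0.0005  0.0006 -1.    ]] [-0.1599 -0.1813 -5.059 ] 16.1 [ 0.1952  0.0401  1.4834 -0.0003  1.6188  1.9793]
0.09 63 [ 0.0046 -0.0485] [0.0365 0.046 ]
0.105 73 [ 0.0113 -0.0447] [0.0305 0.0517]
0.12 78 [ 0.015  -0.0496] [0.0283 0.0511]
0.135 91 [ 0.0133 -0.0378] [0.0255 0.0689]
0.15 86 [ 0.0137 -0.041 ] [0.0229 0.0709]
0.165 86 [ 0.0132 -0.039 ] [0.0282 0.0684]
0.18 87 [ 0.0128 -0.0425] [0.0295 0.0678]
0.195 80 [ 0.0127 -0.0413] [0.0254 0.0667]
0.21 85 [ 0.0125 -0.0478] [0.0201 0.0666]
0.225 26 [ 0.0138 -0.0306] [0.0195 0.0621]
```

View pics/c8.png

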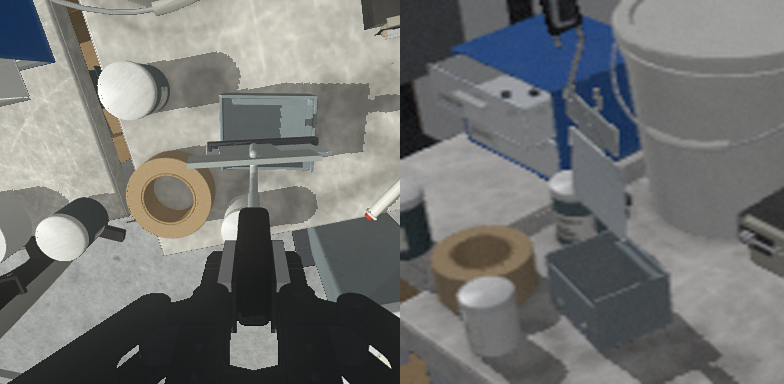

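The cover hangs freely and vertically over the bin. I'll check what is under the rail before placing.

```bash
python3 - <<'E'
from h import *
np.set_printoptions(suppress=True,precision=3)
w=load('w3'); W=w[4]
for u,v in((217,180),(217,190),(217,200),(217,240),(212,180),(222,180),(237,165),(237,200),(295,165),(265,170),(350,100),(340,200)): print(u,v,W[v,u])
Q=W.reshape(-1,3); m=(Q[:,2]>.006)&(Q[:,2]<.24)&(Q[:,1]>-.245)&(Q[:,1]<-.16)&(Q[:,0]<.62)&(Q[:,0]>.36); 
for x in np.arange(.36,.62,.02):
    q=Q[m&(Q[:,0]>x)&(Q[:,0]<x+.02)]; print(round(x,2),len(q),q.max(0) if len(q) else '', q[:,2].min() if len(q) else '')
E
```

```text
217 180 [ 0.464 -0.279  0.029]
217 190 [ 0.488 -0.221  0.25 ]
217 200 [ 0.463 -0.308  0.03 ]
217 240 [ 0.461 -0.371  0.029]
212 180 [ 0.457 -0.279  0.029]
222 180 [ 0.471 -0.279  0.029]
237 165 [ 0.491 -0.263  0.008]
237 200 [ 0.49  -0.316  0.008]
295 165 [ 0.574 -0.263  0.008]
265 170 [ 0.531 -0.27   0.008]
350 100 [ 0.607 -0.165  0.142]
340 200 [ 0.606 -0.268  0.142]
0.36 0  
0.38 0  
0.4 0  
0.42 0  
0.44 0  
0.46 0  
0.48 0  
0.5 132 [ 0.518 -0.206  0.24 ] 0.1478379094503975
0.52 0  
0.54 0  
0.56 0  
0.58 276 [ 0.6   -0.16   0.142] 0.08878323226236079
0.6 2329 [ 0.62  -0.16   0.144] 0.0872955680191847
```

Emit:
{"fn": "move_arm", "kwargs": {"commands": [[[0,0.4,0,-0.03,1],[0,1.4,0,-0.09,1],[0,3,0,-0.18,1],[0.1,5,0,-0.28,1],[0.5,7.2,0,-0.39,1],[0.9,9.4,0,-0.5,1],[1.3,11.6,0,-0.61,1],[1.7,13.8,0,-0.72,1],[2.1,16,0,-0.83,1],[2.5,18,0,-0.94,1]]]}}

```text
clock: 17.1
tool_pos: [0.4887, 0.0395, 0.3549]
ee_rot: [[0.744, 0.668, -0.001], [0.668, -0.744, 0.0], [-0.0, -0.0, -1.0]]
wrist_force: [-0.1, 0.0, -3.6]
opening: 0.152
grasp_force: 59.9
```

```bash
python3 - <<'E'
from h import *
np.set_printoptions(suppress=True,precision=4)
o=manip.get_obs(); p=o['tool_pos'];R=o['ee_rot'];print(p,R,o['wrist_force'],o['clock'])
print('to goal cm',100*R.T@(np.array([.48,-.12,.355])-p), 'yaw now',np.degrees(np.arctan2(R[1,0],R[0,0])))
E
```

```text
[0.4887 0.0395 0.3549] [[ 0.7444  0.6677 -0.0006]
 [ 0.6677 -0.7444  0.    ]
 [-0.0005 -0.0004 -1.    ]] [-0.0588  0.0106 -3.609 ] 17.1
to goal cm [-11.3     11.2916  -0.0062] yaw now 41.88886968162201
```

Emit:
{"fn": "move_arm", "kwargs": {"commands": [[[-1.8,1.8,0,-0.11,1],[-3.6,3.6,0,-0.23,1],[-5.4,5.4,0,-0.35,1],[-7,7,0,-0.47,1],[-8.4,8.4,0,-0.59,1],[-9.6,9.6,0,-0.69,1],[-10.5,10.5,0,-0.76,1],[-11,11,0,-0.79,1],[-11.3,11.3,0,-0.81,1],[-11.3,11.3,0,-0.81,1]]]}}

```text
clock: 18.1
tool_pos: [0.4796, -0.1194, 0.3551]
ee_rot: [[0.035, 0.999, -0.0], [0.999, -0.035, 0.0], [0.0, -0.0, -1.0]]
wrist_force: [1.2, 1.0, -3.7]
opening: 0.152
grasp_force: 59.9
```

Emit:
{"fn": "move_arm", "kwargs": {"commands": [[[0,0,1,0,1],[0,0,2,0,1],[0,0,3,0,1],[0,0,4,0,1],[0,0,5,0,1],[0,0,6,0,1],[0,0,6.6,0,1],[0,0,6.8,0,1],[0,0,6.8,0,1],[0,0,6.8,0,1]]]}}

```text
clock: 19.1
tool_pos: [0.48, -0.1192, 0.2878]
ee_rot: [[0.034, 0.999, 0.001], [0.999, -0.034, -0.0], [-0.0, 0.001, -1.0]]
wrist_force: [0.3, 0.3, -4.2]
opening: 0.152
grasp_force: 59.8
```

```bash
python3 - <<'E'
from h import *
np.set_printoptions(suppress=True,precision=4)
o=manip.get_obs(); p=o['tool_pos'];R=o['ee_rot'];print(p,R,o['wrist_force'],o['clock'])
cap('wrist','w13');cap('scene','s10');cap('top','t10')
for n in('s10','w13','t10'):
    S=load(n); W=S[4].reshape(-1,3); L=(W-p)@R*1000
    m=(abs(L[:,1])<9)&(L[:,0]>-25)&(L[:,0]<45)&(L[:,2]>2)&(L[:,2]<112); Q=L[m]; Q=Q[np.argsort(Q[:,2])]
    print(n,len(Q),np.round(Q[::max(1,len(Q)//30)]).astype(int)[:,[0,2]].tolist())
    m=(abs(W[:,2]-.247)<.008)&(abs(W[:,1]+.22)<.02)&(W[:,0]>.42)&(W[:,0]<.54)
    if m.sum()>8: print('rail tool x',np.median(L[m],0),L[m].min(0),L[m].max(0),np.polyfit(W[m,0],W[m,1],1))
    m=(abs(L[:,1])<80)&(L[:,0]>-25)&(L[:,0]<60)&(L[:,2]>112)&(W[:,2]>.02); print('cover',L[m].min(0),L[m].max(0),W[m].min(0))
E
```

```text
[ 0.48   -0.1192  0.2878] [[ 0.034   0.9994  0.0009]
 [ 0.9994 -0.034  -0.0005]
 [-0.0005  0.0009 -1.    ]] [ 0.339   0.2549 -4.2306] 19.1
s10 173 [[-13, 3], [-13, 4], [17, 5], [20, 7], [3, 8], [-2, 9], [2, 11], [17, 15], [-7, 18], [-7, 23], [-6, 25], [18, 28], [16, 33], [15, 38], [11, 41], [11, 46], [9, 51], [5, 56], [2, 61], [3, 65], [5, 72], [2, 77], [31, 83], [33, 86], [31, 89], [33, 92], [3, 96], [21, 100], [31, 101], [21, 102], [11, 104], [32, 105], [13, 107], [19, 108], [13, 110]]
rail tool x [-105.0111    1.3976   39.9934] [-108.4019  -55.7632   36.1057] [-97.5336  63.6767  46.3372] [-0.0347 -0.207 ]
cover [ 12.8802 -60.8253 112.0308] [ 26.8585  60.9474 242.3201] [ 0.42   -0.1053  0.0455]
w13 799 [[22, 2], [23, 3], [23, 3], [23, 5], [23, 11], [22, 13], [21, 15], [21, 17], [24, 19], [22, 21], [23, 24], [8, 81], [8, 82], [32, 83], [8, 85], [34, 87], [33, 90], [34, 93], [9, 96], [21, 99], [21, 100], [20, 100], [22, 101], [23, 102], [12, 102], [24, 103], [23, 104], [12, 105], [23, 107], [24, 108], [18, 109]]
rail tool x [-98.8895  -0.1058  39.7392] [-104.9804  -16.5414   36.6966] [-96.2771  15.7427  46.583 ] [-0.0298 -0.2044]
cover [ 16.3626 -61.9353 112.0004] [ 33.5564  64.0842 240.6942] [ 0.4189 -0.1013  0.0472]
t10 18 [[35, 80], [32, 80], [32, 82], [35, 83], [34, 96], [20, 96], [23, 98], [20, 98], [23, 99], [32, 99], [20, 100], [23, 100], [23, 101], [29, 102], [29, 106], [26, 108], [17, 108], [26, 110]]
rail tool x [-102.1629  -36.8074   37.2511] [-105.9253  -55.5478   33.9895] [-97.0706 -15.4099  41.9947] [-0.0476 -0.1985]
cover [ 15.3252 -60.2063 112.4759] [ 33.5622  46.4127 208.2642] [ 0.4206 -0.1025  0.0795]
```

The geometry matches the model. I'm moving over to the rail at this height.

Emit:
{"fn": "move_arm", "kwargs": {"commands": [[[-0.5,0,0,0,1],[-1.6,0,0,0,1],[-3,0,0,0,1],[-4.6,0,0,0,1],[-6.2,0,0,0,1],[-7.7,0,0,0,1],[-9,0,0,0,1],[-9.9,0,0,0,1],[-10.3,0,0,0,1],[-10.45,0,0,0,1]]]}}

```text
clock: 20.25
tool_pos: [0.4761, -0.2238, 0.2872]
ee_rot: [[0.034, 0.999, -0.0], [0.999, -0.034, 0.0], [0.0, -0.0, -1.0]]
wrist_force: [-0.4, 0.7, -4.7]
opening: 0.152
grasp_force: 59.8
```

```bash
python3 - <<'E'
from h import *
np.set_printoptions(suppress=True,precision=4)
o=manip.get_obs(); p=o['tool_pos'];R=o['ee_rot'];print(p,o['wrist_force'],o['clock'])
cap('wrist','w14');cap('scene','s11')
for n in('s11','w14'):
    S=load(n); W=S[4].reshape(-1,3); L=(W-p)@R*1000
    m=(abs(L[:,1])<9)&(L[:,0]>-25)&(L[:,0]<45)&(L[:,2]>2)&(L[:,2]<80); Q=L[m]; Q=Q[np.argsort(Q[:,2])]
    print(n,len(Q),np.round(Q[::max(1,len(Q)//30)]).astype(int)[:,[0,2]].tolist())
    m=(abs(W[:,2]-.247)<.008)&(abs(W[:,1]+.22)<.02)&(W[:,0]>.40)&(W[:,0]<.46)
    if m.sum()>8: print('rail tool x',np.median(L[m],0),L[m].min(0),L[m].max(0))
E
```

```text
[ 0.4761 -0.2238  0.2872] [-0.4301  0.6791 -4.6663] 20.25
s11 127 [[17, 2], [-10, 3], [-7, 5], [-12, 6], [-14, 6], [0, 7], [-2, 9], [-10, 11], [-9, 15], [-6, 16], [20, 18], [24, 21], [-7, 23], [20, 26], [23, 29], [17, 32], [17, 34], [1, 37], [0, 39], [0, 39], [5, 39], [13, 39], [1, 40], [-2, 41], [-1, 43], [-2, 44], [7, 58], [6, 62], [4, 64], [1, 69], [1, 72], [1, 76]]
rail tool x [ -0.3548 -47.3975  39.4531] [ -3.7    -75.6516  35.0175] [  9.5698 -16.5954  46.2398]
w14 294 [[22, 2], [24, 2], [22, 3], [23, 3], [23, 3], [22, 3], [23, 4], [21, 4], [23, 5], [22, 8], [22, 10], [22, 11], [21, 11], [22, 12], [22, 13], [23, 14], [23, 14], [22, 15], [22, 16], [22, 16], [23, 17], [24, 18], [23, 19], [24, 20], [23, 21], [24, 21], [24, 22], [24, 23], [25, 24], [22, 25], [23, 26], [6, 39], [7, 42]]
rail tool x [  3.9833 -47.2454  38.32  ] [ -4.0207 -76.4552  34.8548] [  8.9728 -16.2176  46.1799]
```

Emit:
{"fn": "move_arm", "kwargs": {"commands": [[[-0.1,0,0.3,0,1],[-0.15,0,0.6,0,1],[-0.2,0,0.9,0,1],[-0.25,0,1.2,0,1],[-0.25,0,1.5,0,1],[-0.25,0,1.8,0,1],[-0.25,0,2,0,1],[-0.25,0,2.1,0,1],[-0.25,0,2.1,0,1]]]}}

```text
clock: 21.25
tool_pos: [0.476, -0.226, 0.2662]
ee_rot: [[0.034, 0.999, -0.0], [0.999, -0.034, 0.0], [0.0, -0.0, -1.0]]
wrist_force: [0.5, -0.4, -4.3]
opening: 0.154
grasp_force: 59.9
```

Emit:
{"fn": "move_arm", "kwargs": {"commands": [[[0,0,0.1,0,1],[0,0,0.2,0,1],[0,0,0.3,0,1],[0,0,0.3,0,1]]]}}

```text
clock: 21.65
tool_pos: [0.476, -0.226, 0.2631]
ee_rot: [[0.034, 0.999, -0.0], [0.999, -0.034, 0.0], [0.0, -0.0, -1.0]]
wrist_force: [0.0, -0.2, -4.5]
opening: 0.153
grasp_force: 59.9
```

Emit:
{"fn": "move_arm", "kwargs": {"commands": [[[0,0,0.1,0,1],[0,0,0.2,0,1],[0,0,0.2,0,1]]]}}

```text
clock: 21.95
tool_pos: [0.476, -0.2259, 0.2611]
ee_rot: [[0.034, 0.999, -0.0], [0.999, -0.034, 0.0], [0.0, -0.0, -1.0]]
wrist_force: [-0.3, 0.4, -4.4]
opening: 0.152
grasp_force: 59.9
```

```bash
python3 - <<'E'
from h import *
np.set_printoptions(suppress=True,precision=4)
o=manip.get_obs(); p=o['tool_pos'];R=o['ee_rot'];print(p,o['wrist_force'],o['wrist_torque'],o['clock'])
cap('wrist','w15');cap('scene','s12')
for n in('s12','w15'):
    S=load(n); W=S[4].reshape(-1,3); L=(W-p)@R*1000
    m=(abs(L[:,1])<9)&(L[:,0]>-25)&(L[:,0]<45)&(L[:,2]>2)&(L[:,2]<50); Q=L[m]; Q=Q[np.argsort(Q[:,2])]
    print(n,len(Q),np.round(Q[::max(1,len(Q)//20)]).astype(int)[:,[0,2]].tolist())
    m=(abs(W[:,2]-.247)<.008)&(abs(W[:,1]+.22)<.02)&(W[:,0]>.40)&(W[:,0]<.44)
    if m.sum()>8: print('rail tool x',np.median(L[m],0),L[m].min(0),L[m].max(0))
E
```

```text
[ 0.476  -0.2259  0.2611] [-0.3175  0.443  -4.3659] [-0.089   0.0209 -0.0831] 21.95
s12 79 [[-14, 2], [19, 3], [-7, 4], [-13, 5], [-2, 6], [19, 7], [4, 7], [7, 8], [-2, 9], [-10, 11], [2, 12], [18, 12], [22, 15], [19, 15], [1, 16], [0, 17], [-5, 18], [-8, 19], [-7, 23], [22, 24], [20, 26], [13, 37], [14, 39], [15, 42], [12, 45], [13, 47], [10, 50]]
rail tool x [  1.8631 -56.4913  12.9603] [ -1.6992 -75.8512  10.4392] [ 10.4036 -36.7809  20.0522]
w15 318 [[23, 2], [23, 3], [23, 3], [23, 3], [23, 4], [22, 9], [5, 10], [4, 11], [22, 12], [7, 12], [7, 13], [22, 14], [23, 15], [9, 15], [22, 17], [23, 18], [23, 19], [22, 20], [24, 21], [23, 23], [24, 24], [25, 26]]
rail tool x [  6.3437 -57.1679  12.1087] [ -1.2635 -76.2794   8.7479] [ 10.6591 -36.1522  20.1387]
```

Emit:
{"fn": "move_arm", "kwargs": {"commands": [[[0,0,0.1,0,1],[0,0,0.2,0,1],[0,0,0.2,0,1]]]}}

```text
clock: 22.35
tool_pos: [0.4762, -0.2261, 0.26]
ee_rot: [[0.034, 0.999, 0.001], [0.999, -0.034, -0.0], [-0.0, 0.001, -1.0]]
wrist_force: [-1.1, 1.2, 0.6]
opening: 0.159
grasp_force: 60.6
```

The rail now carries the load. I'm loosening the grip so the hook settles.

Emit:
{"fn": "move_arm", "kwargs": {"commands": [[[0,0,0.2,0,1],[0,0,0.2,0,1],[0,0,0.2,0,1],[0,0,0.2,0,1]]], "grip_force": 20}}

```text
clock: 22.75
tool_pos: [0.4763, -0.2262, 0.2598]
ee_rot: [[0.034, 0.999, 0.001], [0.999, -0.034, -0.001], [-0.001, 0.001, -1.0]]
wrist_force: [-4.9, 2.5, 9.4]
opening: 0.153
grasp_force: 62.1
```

```bash
python3 - <<'E'
from h import *
np.set_printoptions(suppress=True,precision=4)
o=manip.get_obs(); p=o['tool_pos'];R=o['ee_rot'];print(p,o['wrist_force'],o['clock'],o['grasp_force'])
cap('wrist','w16')
S=load('w16'); W=S[4].reshape(-1,3); L=(W-p)@R*1000
m=(abs(L[:,1])<9)&(L[:,0]>-25)&(L[:,0]<45)&(L[:,2]>50)&(L[:,2]<110); Q=L[m]; Q=Q[np.argsort(Q[:,2])]
print(np.round(Q[::max(1,len(Q)//20)]).astype(int)[:,[0,2]].tolist())
E
```

```text
[ 0.4763 -0.2262  0.2598] [-4.9147  2.5026  9.3673] 22.75 62.06023693084717
[[8, 78], [32, 82], [30, 83], [6, 84], [7, 86], [35, 88], [9, 91], [34, 94], [37, 97], [21, 99], [24, 100], [22, 100], [20, 101], [22, 102], [23, 102], [13, 103], [12, 104], [12, 105], [24, 106], [24, 108], [24, 109]]
```

Emit:
{"fn": "move_arm", "kwargs": {"commands": [[[0,0,-0.1,0,1],[0,0,-0.2,0,1],[0,0,-0.25,0,1],[0,0,-0.25,0,1]]], "grip_force": 20}}

```text
clock: 23.2
tool_pos: [0.4763, -0.2262, 0.26]
ee_rot: [[0.034, 0.999, 0.001], [0.999, -0.034, -0.0], [-0.0, 0.001, -1.0]]
wrist_force: [-1.3, 0.9, 1.6]
opening: 0.154
grasp_force: 60.8
```

Emit:
{"fn": "move_arm", "kwargs": {"commands": [[[0,0,0,0,0.86],[0,0,0,0,0.85],[0,0,0,0,0.845],[0,0,0,0,0.84],[0,0,0,0,0.835],[0,0,0,0,0.83],[0,0,0,0,0.82],[0,0,0,0,0.81],[0,0,0,0,0.8],[0,0,0,0,0.8]]], "grip_force": 20}}

```text
clock: 24.2
tool_pos: [0.476, -0.226, 0.2597]
ee_rot: [[0.034, 0.999, -0.0], [0.999, -0.034, 0.0], [0.0, -0.0, -1.0]]
wrist_force: [-0.8, -0.4, 0.6]
opening: 0.201
grasp_force: 0.0
```

```bash
python3 - <<'E'
from h import *
np.set_printoptions(suppress=True,precision=4)
for k in range(2):
    cap('wrist','w17'); o=manip.get_obs(); p=o['tool_pos'];R=o['ee_rot'];print(p,o['wrist_force'],o['clock'],o['grasp_force'],o['opening'])
    S=load('w17'); W=S[4].reshape(-1,3); L=(W-p)@R*1000
    m=(abs(L[:,1])<12)&(L[:,0]>-45)&(L[:,0]<45)&(L[:,2]>50)&(L[:,2]<112); Q=L[m]; Q=Q[np.argsort(Q[:,2])]
    print(np.round(Q[::max(1,len(Q)//20)]).astype(int)[:,[0,2]].tolist())
E
```

```text
[ 0.476  -0.226   0.2598] [ 0.0123 -0.0646 -0.2118] 24.25 0.0 0.20083185487549798
[[17, 84], [15, 86], [19, 87], [20, 91], [1, 99], [1, 100], [4, 101], [4, 101], [2, 102], [3, 102], [4, 103], [3, 104], [2, 104], [4, 105], [-5, 106], [-5, 107], [4, 108], [5, 108], [6, 109], [7, 110], [5, 111]]
[ 0.476  -0.226   0.2598] [ 0.708  -0.0736 -0.4896] 24.3 0.0 0.20215471675428884
[[19, 84], [19, 86], [20, 87], [21, 93], [7, 99], [21, 100], [6, 101], [6, 101], [7, 102], [-4, 102], [4, 103], [6, 104], [7, 104], [8, 105], [4, 105], [8, 106], [8, 107], [0, 108], [9, 109], [9, 110], [8, 112]]
```

Emit:
{"fn": "move_arm", "kwargs": {"commands": [[[0,0,0,0,0.7],[0,0,0,0,0.5],[0,0,0,0,0.3],[0,0,0,0,0.3],[0,0,-1,0,0.3],[0,0,-3,0,0.3],[0,0,-6,0,0.3],[0,0,-10,0,0.3],[0,0,-12,0,0.3],[0,0,-12,0,0.3]]]}}

```text
clock: 25.3
tool_pos: [0.4772, -0.2269, 0.3848]
ee_rot: [[0.034, 0.999, 0.007], [0.999, -0.034, -0.005], [-0.005, 0.007, -1.0]]
wrist_force: [0.2, 0.0, -0.2]
opening: 0.702
grasp_force: 0.0
```

Emit:
{"fn": "move_arm", "kwargs": {"commands": [[[0,0,0,0,0.3],[0,0,0,0,0.3],[0,0,0,0,0.3],[0,0,0,0,0.3],[0,0,0,0,0.3],[0,0,0,0,0.3],[0,0,0,0,0.3],[0,0,0,0,0.3],[0,0,0,0,0.3],[0,0,0,0,0.3]]]}}

```text
clock: 26.3
tool_pos: [0.4761, -0.226, 0.3798]
ee_rot: [[0.034, 0.999, 0.0], [0.999, -0.034, -0.0], [-0.0, 0.0, -1.0]]
wrist_force: [0.6, -0.2, 0.1]
opening: 0.701
grasp_force: 0.0
```

Emit:
{"fn": "move_arm", "kwargs": {"commands": [[[0,0,0,0,0.3],[0,0,0,0,0.3],[0,0,0,0,0.3],[0,0,0,0,0.3],[0,0,0,0,0.3],[0,0,0,0,0.3],[0,0,0,0,0.3],[0,0,0,0,0.3],[0,0,0,0,0.3],[0,0,0,0,0.3]]]}}

```text
clock: 27.3
tool_pos: [0.4761, -0.226, 0.3798]
ee_rot: [[0.034, 0.999, 0.0], [0.999, -0.034, 0.0], [0.0, 0.0, -1.0]]
wrist_force: [0.7, -0.4, -0.1]
opening: 0.696
grasp_force: 0.0
```

```bash
python3 - <<'E'
from h import *
np.set_printoptions(suppress=True,precision=4)
for k in range(5):
    cap('scene','s20')
    S=load('s20'); W=S[4].reshape(-1,3)
    m=(W[:,0]>.4)&(W[:,0]<.56)&(W[:,1]>-.25)&(W[:,1]<-.12)&(W[:,2]>.03)&(W[:,2]<.12); q=W[m]
    lo=q[q[:,2]<.07]; hi=q[q[:,2]>.09]
    g=W[(abs(W[:,0]-.476)<.03)&(abs(W[:,1]+.22)<.03)&(W[:,2]>.258)&(W[:,2]<.30)]
    o=manip.get_obs();print(o['clock'],np.median(lo,0),np.median(hi,0),g.min(0),g.max(0),np.median(g,0))
cv2.imwrite('pics/c9.png',cv2.resize(S[0][120:270,250:400],(600,600),interpolation=cv2.INTER_CUBIC)[:,:,::-1])
E
```

```text
27.35 [ 0.4633 -0.2334  0.0532] [ 0.4744 -0.2319  0.1037] [ 0.4665 -0.2388  0.258 ] [ 0.4832 -0.2005  0.291 ] [ 0.47   -0.2235  0.2776]
27.4 [ 0.4631 -0.2337  0.0538] [ 0.474  -0.2321  0.104 ] [ 0.466  -0.2381  0.2581] [ 0.4833 -0.2008  0.2914] [ 0.4704 -0.2235  0.2775]
27.45 [ 0.4645 -0.2327  0.0539] [ 0.475  -0.2313  0.1037] [ 0.4667 -0.2383  0.2582] [ 0.4833 -0.2002  0.2916] [ 0.4702 -0.2234  0.2777]
27.5 [ 0.4669 -0.2306  0.0527] [ 0.473  -0.2298  0.104 ] [ 0.4664 -0.2391  0.2582] [ 0.4831 -0.202   0.291 ] [ 0.4702 -0.2235  0.2775]
27.55 [ 0.4665 -0.2277  0.0524] [ 0.4753 -0.2277  0.1037] [ 0.4671 -0.2393  0.2582] [ 0.4824 -0.2016  0.2914] [ 0.4704 -0.2234  0.2777]
```

View pics/c9.png

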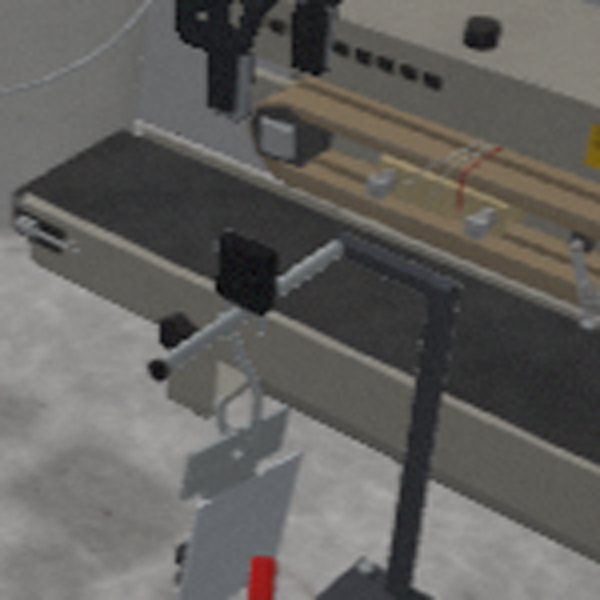

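The hook is seated on the rail with the cover hanging from it, still swinging slightly. I'll wait it out.

Emit:
{"fn": "move_arm", "kwargs": {"commands": [[[0,0,0,0,0.3],[0,0,0,0,0.3],[0,0,0,0,0.3],[0,0,0,0,0.3],[0,0,0,0,0.3],[0,0,0,0,0.3],[0,0,0,0,0.3],[0,0,0,0,0.3],[0,0,0,0,0.3],[0,0,0,0,0.3]]]}}

```text
clock: 28.55
tool_pos: [0.476, -0.226, 0.3798]
ee_rot: [[0.034, 0.999, 0.0], [0.999, -0.034, 0.0], [0.0, 0.0, -1.0]]
wrist_force: [0.0, 0.1, 0.0]
opening: 0.703
grasp_force: 0.0
```

Emit:
{"fn": "move_arm", "kwargs": {"commands": [[[0,0,0,0,0.3],[0,0,0,0,0.3],[0,0,0,0,0.3],[0,0,0,0,0.3],[0,0,0,0,0.3],[0,0,0,0,0.3],[0,0,0,0,0.3],[0,0,0,0,0.3],[0,0,0,0,0.3],[0,0,0,0,0.3]]]}}

```text
clock: 29.55
tool_pos: [0.4761, -0.226, 0.3798]
ee_rot: [[0.034, 0.999, -0.0], [0.999, -0.034, 0.0], [0.0, -0.0, -1.0]]
wrist_force: [0.5, -0.4, -0.2]
opening: 0.697
grasp_force: 0.0
```

Emit:
{"fn": "move_arm", "kwargs": {"commands": [[[0,0,0,0,0.3],[0,0,0,0,0.3],[0,0,0,0,0.3],[0,0,0,0,0.3],[0,0,0,0,0.3],[0,0,0,0,0.3],[0,0,0,0,0.3],[0,0,0,0,0.3],[0,0,0,0,0.3],[0,0,0,0,0.3]]]}}

```text
clock: 30.55
tool_pos: [0.476, -0.226, 0.3798]
ee_rot: [[0.034, 0.999, -0.0], [0.999, -0.034, -0.0], [-0.0, -0.0, -1.0]]
wrist_force: [-0.3, 0.6, -0.3]
opening: 0.7
grasp_force: 0.0
```

Emit:
{"fn": "move_arm", "kwargs": {"commands": [[[0,0,0,0,0.3],[0,0,0,0,0.3],[0,0,0,0,0.3],[0,0,0,0,0.3],[0,0,0,0,0.3],[0,0,0,0,0.3],[0,0,0,0,0.3],[0,0,0,0,0.3],[0,0,0,0,0.3],[0,0,0,0,0.3]]]}}

```text
clock: 31.55
tool_pos: [0.4761, -0.226, 0.3798]
ee_rot: [[0.034, 0.999, 0.0], [0.999, -0.034, -0.0], [-0.0, 0.0, -1.0]]
wrist_force: [0.3, 0.9, -0.5]
opening: 0.698
grasp_force: 0.0
```

Emit:
{"fn": "move_arm", "kwargs": {"commands": [[[0,0,0,0,0.3],[0,0,0,0,0.3],[0,0,0,0,0.3],[0,0,0,0,0.3],[0,0,0,0,0.3],[0,0,0,0,0.3],[0,0,0,0,0.3],[0,0,0,0,0.3],[0,0,0,0,0.3],[0,0,0,0,0.3]]]}}

```text
clock: 32.55
tool_pos: [0.4761, -0.226, 0.3798]
ee_rot: [[0.034, 0.999, 0.0], [0.999, -0.034, 0.0], [0.0, 0.0, -1.0]]
wrist_force: [-0.5, 0.0, -0.1]
opening: 0.699
grasp_force: 0.0
```

```bash
cat > sw.py <<'E'
from h import *
np.set_printoptions(suppress=True,precision=4)
for k in range(14):
    cap('scene','s20')
    S=load('s20'); W=S[4].reshape(-1,3)
    m=(W[:,0]>.4)&(W[:,0]<.56)&(W[:,1]>-.27)&(W[:,1]<-.12)&(W[:,2]>.03)&(W[:,2]<.12); q=W[m]
    print(manip.get_obs()['clock'],np.median(q[q[:,2]<.07],0),np.median(q[q[:,2]>.09],0))
E
python3 sw.py
```

```text
32.6 [ 0.47   -0.2242  0.0517] [ 0.474  -0.2253  0.1038]
32.65 [ 0.4692 -0.2241  0.0516] [ 0.4742 -0.2252  0.104 ]
32.7 [ 0.4692 -0.2243  0.0518] [ 0.4746 -0.2253  0.1042]
32.75 [ 0.4694 -0.2243  0.0526] [ 0.4736 -0.2253  0.1036]
32.8 [ 0.4687 -0.2243  0.052 ] [ 0.4738 -0.2253  0.1038]
32.85 [ 0.4699 -0.2242  0.0514] [ 0.4742 -0.2252  0.1041]
32.9 [ 0.4696 -0.2242  0.051 ] [ 0.4734 -0.2253  0.1042]
32.95 [ 0.4681 -0.2243  0.0521] [ 0.4742 -0.2252  0.1038]
33.0 [ 0.4685 -0.2243  0.052 ] [ 0.4736 -0.2252  0.104 ]
33.05 [ 0.4699 -0.2241  0.0517] [ 0.4741 -0.2253  0.1039]
33.1 [ 0.469  -0.2243  0.0521] [ 0.4743 -0.2252  0.1037]
33.15 [ 0.4686 -0.2243  0.0521] [ 0.4734 -0.2251  0.1044]
33.2 [ 0.4684 -0.2244  0.0525] [ 0.4708 -0.2251  0.1042]
33.25 [ 0.4697 -0.2242  0.0526] [ 0.4752 -0.2253  0.1047]
```

It is still, so I'm handing in.

```bash
python3 -c "
from bench import manip
print(manip.job_done())"
```

```text
the job is handed in; nothing more can be done
None
```

The job is handed in at about 33 s of the 72 s allowed: the S-hook is back on the rail with the cover hanging still from it, the gripper is clear above, and I did not touch the bystanders. The hand-in call did not report a verdict.

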